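# Shim the short foot of a granite balance slab

## Robot

A 6-joint arm with a two-finger parallel gripper is mounted at the origin on the work surface. World frame = base frame: x ahead of the robot, y to its left, z up, the work surface at z = 0. Lengths are in m, angles in rad, forces in N, time in s.
With the tool pointing down it reaches from about 0.325 to 0.875 m from the base axis. Payload 4.4 kg.
Tool frame: the origin (TCP) lies at the very end of the fingers, on their centre line; the grasp point (between the pads) lies 19 mm behind it (grip_depth is the distance from the TCP to the grasp point, in m); z points along the fingers, y is the direction in which the jaws open and shut (so a half turn about z gives the same grasp; the last joint's range is limited). The gripper opens to 85 mm and grips with 20 to 120 N. Pads are 22 mm wide; open, the fingers measure 114 mm over their backs; the gripper's body (76 mm by 85 mm) begins 54 mm behind the grasp point. The pads swing forward as they close: fully open they stand 13 mm farther back than shut.
Start: joints at [-1.468, 0.207, 1.542, -0, 1.393, -0.15], TCP at [0.144, -0.557, 0.191] pointing down, gripper open.
Joint ranges: [-2.73, 2.73], [-0.86, 2.22], [0.23, 2.46], [-1.11, 4.25], [0.08, 2.63], [-2.82, 2.82]. Speed limits (rad/s): [2.79, 2.79, 3.14, 3.14, 3.14, 3.14].

## Interface

Orientations are given as a unit quaternion [w, x, y, z].
In Python, from plant import * gives the robot as it stands.
- The arm moves only by the tool carry_out, never from a script. Its argument "increments" is a list of rows, each a list of 6 numbers: the shift along the tool's x, y, z in cm, then the turn, a rotation vector about the tool's x, y, z in degrees. A call has 1 to 12 rows; each row is the pose to reach, as a shift and turn from the pose measured when the call began, along the tool's axes at that moment; what a row does not reach only later rows make up. A row lasts 1/10 s, in which the tool goes at most 50 mm and 8.59 degrees, less where a joint would pass 70% of its speed; a pose out of reach is approached as far as the arm can. A call with a gripper value outside its range is refused whole. "claw" is the finger opening in cm, from 0 to 8.54, set as the call begins (left out, the last holds). The fingers move at their own pace and stop on an object; the grip force is fixed at half the most. Time passes only in rows, so rows that repeat a pose let the fingers close. It gives the time, the measured TCP pose, the force and the opening at its end, in the units of the state.
- sense(): the state, without advancing time (a new reading comes with each control period).
- read_camera(name): name is "scene" or "top" or "wrist"; returns a dict with "pixels" (400x640x3 uint8, red, green, blue), "vfov" (degrees; the focal length in pixels is half the picture's height over the tangent of half this angle, whatever the lens; pixels are square), "cx", "cy" (the principal point, pixels), "R" (3x3) and "t" (3): a world point X has camera coordinates R X + t. Camera axes: x right, y down, z forward; pixel columns grow to the right and rows downward; lengths in m; the calibration is good to about 2 mm. A picture is of the moment at which its call begins. There is no depth.
- finish_job(): hands the job in, once; it reports no verdict.
Trained networks look in a picture, given as the dict that the camera call returned (one of the last four; its "shot" number tells which), for a name from the list of things; names that differ only in an ending like _2 or _b are one class to them, and where a whole thing is asked for, a point or a joint stands for the part that bears it (a point fixed in the world has none). Each returns a list of dicts, best first, with "confidence" (0 to 1); they miss things now and then, are a little off and sometimes report something else, mostly with a low value. They report only what shows in the picture. A call takes as long as a camera call. They do not tell look-alikes from the thing itself.
- trace(picture, name): "pixels" (400x640 bool, what is visible of it) and "rect" ([left, top, right, bottom] in pixels, round what is visible of it).
The state is a dict: "t": time; "q": joint angles; "qd": joint speeds; "tau": joint torques, N m; "tcp_pos": TCP position; "ee_rot": TCP orientation; "force": force on the tool from outside, world axes, zero at the start; "wrist_torque": the same for the moment, N m; "width": finger opening in m.
Only numpy, scipy, OpenCV 4.12 (cv2) and the standard library are available. Lean on these libraries where they do the work, as an engineer would, in place of code of your own. Each camera call takes 0.05 s, during which the arm holds its last target.

## Task

The granite slab is out of level because its front foot is short: set the pry bar over the wooden block with its toe well under the slab's edge, and press its handle down until the shaft lies flat on the block, where the bar's own weight keeps the slab up. Then slide the shim plate, flat along the bench and without forcing it, in under the raised foot so that the foot will stand squarely on the plate. Lift the bar's handle to let the slab down gently onto the shim, draw the bar clear and lay it down; never handle the slab itself or push it out of place, and leave the bottle, the beaker and the slide box alone.

Things in the scene. Friction and masses are not known exactly. Their poses are not given: they have to be found in the camera images.
- slab: Pale granite slab, 300 x 380 mm, 60 mm thick, 18 kg, on three round feet 40 mm across. Its front edge is the one with the block under it. Origin: middle of the lower front edge; x runs level from that edge in under the slab, y along the edge, z up. Two rear feet (at x 265, y -150 and +150) are 40 mm high, the single front foot 34 mm, so the front hangs about 1.5 degrees low: the edge's underside is 33 mm above the bench.
- slab_foot (a point): Centre of the underside of the slab's short front foot, 35 mm in from the front edge (x 35, y 0 of the slab). It stands on the bench at the start; with the bar pressed flat on the block it hangs about 12 mm up.
- slab_edge (a point): The point of the slab's lower front edge 100 mm from its middle (x 0, y -100 of the slab), near the block. Axes as the slab's.
- block_top (a point): Centre of the top of the loose hardwood fulcrum block, 60 mm (x, as the slab's x) x 70 mm, 24 mm high, pushed 6 mm in under the slab's edge, near the edge's y -100. Its top is 24 mm above the bench.
- tote: Grey open tool tote, fixed, 200 (x) x 240 (y) x 130 mm high; origin under its centre. The bar leans across the middle of its +x rim.
- bar: Steel pry bar, 0.95 kg, 445 mm long. Origin on the axis of its round heel (radius 6, 32 wide). Shaft along -x, 16 wide (y), 12 thick (z), to x -300, then a black round grip 28 across to x -420. Past the heel a flat toe, 25 long, 32 wide, 5 thick, is bent up 40 degrees from +x toward +z. It leans toe down, heel on the bench, grip up at 30 degrees over the tote's rim, which the shaft crosses 260 mm from the heel.
- bar_mid (a point): On the axis of the bar's shaft, at its centre of mass, 200 mm from the heel axis toward the grip. Axes as the bar's. With the bar laid flat on the block it is 30 mm above the bench. The flat toe is level when the grip points up at 40 degrees; with the heel on the block, the toe then clears the slab's underside by 1 mm, at 44 degrees by 2.5 mm, and it goes in until the heel meets the slab's edge.
- bar_heel (a point): On the axis of the bar's heel (the bar's origin). Axes as the bar's. Heel resting on the block: 30 mm above the bench. Pressing the bar flat takes some 5 to 12 N at the bar's middle and little more once it beds: forcing it further overloads the block. Let go half-way it springs back; flat on the block it stays down by its own weight.
- shim_plate (a point): Centre (half-way up) of the shim's square plate, aluminium, 60 x 60 mm, 6 mm thick, flat on the bench; x points from the tab to the plate, z up.
- shim_tab (a point): A grasp point on the shim's tab, half-way up, 85 mm behind the plate's centre: the tab is 24 mm wide, 6 mm thick and runs from 30 to 120 mm behind the plate's centre. Axes as the plate's. The whole shim weighs 0.16 kg.
- shim: The shim as a whole (plate and tab); origin under the plate's centre. Axes as the plate's.
- reagent: Bystander: amber reagent bottle, 68 mm across, 150 mm high; origin under its centre.
- beaker: Bystander: glass beaker, 70 mm across, 90 mm high; origin under its centre.
- slidebox: Bystander: cardboard slide box, 100 x 75 x 35 mm; origin under its centre.
Things that resemble listed ones, but are neither listed nor needed, are in the scene too. Of the things that look like the shim, the middle-sized one is meant.

How it is judged:
By the outcome, as a careful person would: the job done as asked, in the order asked, and still so for the second after the job is handed in, with the robot touching nothing.
It also fails if it takes over 72 s, if anything falls off the work surface, if the arm or the gripper's body presses on something with over 40 N, if the wrist force passes 120 N, or if a joint passes its speed limit or range.

## Working session

There is one attempt and no reset: what is moved stays moved. The work goes in short steps, Python scripts to look and compute and a tool call to move; the robot and the scene stay as the last step left them, time stands still between calls to the robot, and variables do not carry over. Pictures are saved under pics/ and viewed, and the job is handed in when it is done.

Besides the shell and the picture viewer there is one more tool, called after "Emit:" as a command line: name --pt "numbers of a row" for each row, then --argument value for the rest. carry_out: Moves the arm, as the interface text tells. Its arguments: {"type":"object","properties":{"increments":{"type":"array"},"claw":{"type":"number"}},"required":["increments"]}

```bash
ls; mkdir -p pics; python3 - <<'E'
from plant import *
import cv2,numpy as np
s=sense(); print({k:np.round(v,3).tolist() for k,v in s.items()})
for n in ["scene","top","wrist"]:
    p=read_camera(n); print(n,p['vfov'],p['cx'],p['cy'],np.round(p['R'],4).tolist(),np.round(p['t'],4).tolist(),p.get('shot'))
    cv2.imwrite(f'pics/{n}0.png',p['pixels'][:,:,::-1])
E
```

```text
pics
{'t': 0.0, 'q': [-1.469, 0.207, 1.543, 0.0, 1.393, -0.151], 'qd': [0.001, 0.0, -0.002, 0.001, -0.0, -0.0], 'tau': [-0.001, -38.304, -29.16, -0.0, 0.011, -0.0], 'tcp_pos': [0.144, -0.556, 0.19], 'ee_rot': [-0.001, 0.992, 0.126, 0.0], 'force': [1.345, 0.383, -0.288], 'wrist_torque': [0.014, 0.012, -0.046], 'width': 0.085}
scene 50.33515115039079 323.3373304497945 196.48792907788942 [[0.6671, 0.745, 0.0003], [0.4864, -0.4352, -0.7576], [-0.5643, 0.5055, -0.6527]] [-0.2807, -0.1976, 1.6919] 1
top 48.825851834839234 326.73205140853247 206.00726711040053 [[-0.0101, -0.9999, 0.0005], [-0.9821, 0.0099, -0.1881], [0.1881, -0.0024, -0.9821]] [-0.0915, 0.5258, 1.361] 2
wrist 67.9784126161467 317.767524188951 201.0157032187336 [[0.2502, -0.9682, -0.0022], [-0.9192, -0.2383, 0.3135], [-0.3041, -0.0764, -0.9496]] [-0.5739, -0.041, 0.3811] 3
```

View pics/scene0.png

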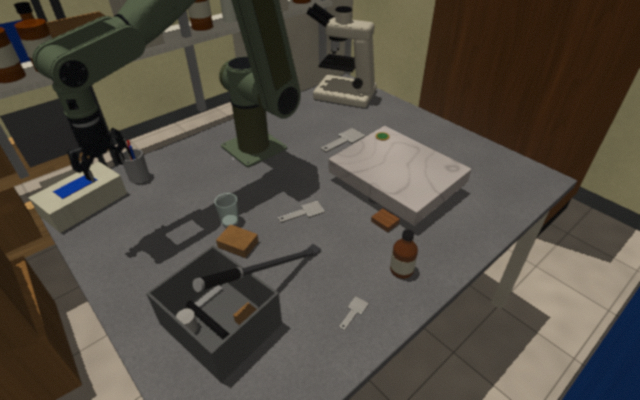

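View pics/top0.png

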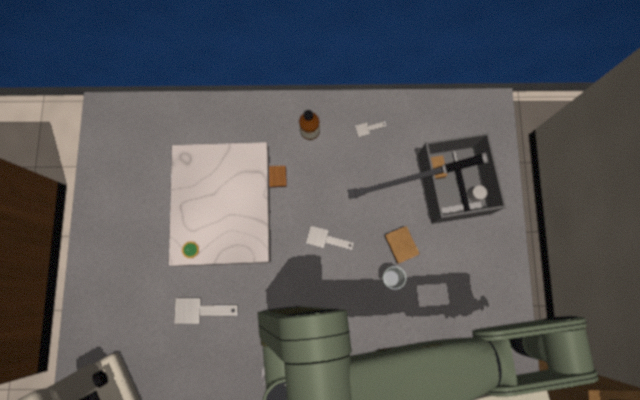

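View pics/wrist0.png

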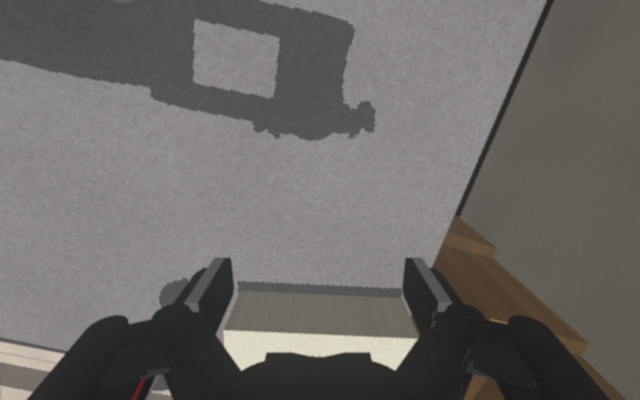

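Three shim-like things in the top view: large at (205,311), middle at (330,238), small at (370,128). The middle one is meant; I'll confirm its size by measurement and a crop.

```bash
cat > h.py <<'E'
from plant import *
import cv2,numpy as np
from scipy.spatial.transform import Rotation as Rn
def K(p):
    f=p['pixels'].shape[0]/2/np.tan(np.radians(p['vfov'])/2); return f
def proj(p,X):
    X=np.atleast_2d(X); c=X@np.array(p['R']).T+np.array(p['t']); f=K(p)
    return np.c_[p['cx']+f*c[:,0]/c[:,2],p['cy']+f*c[:,1]/c[:,2]]
def unp(p,uv,z):
    uv=np.atleast_2d(uv).astype(float); R=np.array(p['R']);t=np.array(p['t']); f=K(p)
    d=np.c_[(uv[:,0]-p['cx'])/f,(uv[:,1]-p['cy'])/f,np.ones(len(uv))]@R
    C=-R.T@t
    return C+d*((z-C[2])/d[:,2])[:,None]
def quad(mask):
    c=max(cv2.findContours(mask.astype(np.uint8),cv2.RETR_EXTERNAL,cv2.CHAIN_APPROX_NONE)[0],key=cv2.contourArea)
    return c[:,0,:]
def save(p,name,box=None,s=1):
    im=p['pixels'][:,:,::-1]
    if box: im=im[box[1]:box[3],box[0]:box[2]]
    im=cv2.resize(im,None,fx=s,fy=s,interpolation=cv2.INTER_CUBIC); cv2.imwrite('pics/'+name,im)
def pose():
    s=sense(); q=s['ee_rot']; return np.array(s['tcp_pos']),Rn.from_quat([q[1],q[2],q[3],q[0]])
E
python3 - <<'E'
from h import *
p=read_camera('top')
save(p,'top1.png',(260,90,520,280),3)
for n in ['slab','block_top','tote','bar','shim','reagent','beaker','slidebox']:
    for r in trace(p,n):
        m=r['pixels']; c=quad(m); rr=cv2.minAreaRect(c.astype(np.float32))
        print(n,round(r['confidence'],2),r['rect'],m.sum(),np.round(rr[0],1),np.round(rr[1],1),round(rr[2],1))
E
```

```text
slab 0.82 [172.7, 146.8, 267.5, 266.7] 12014 [219. 205.] [124. 100.] 90.0
block_top 0.95 [268.7, 165.1, 286.6, 189.6] 377 [277.  176.5] [21. 18.] 90.0
tote 0.87 [416.7, 133.7, 504.2, 223.7] 5580 [460.3 177.8] [84.  77.7] 78.3
bar 0.71 [345.2, 154.4, 490.2, 200.2] 1251 [418.3 176.1] [ 12.2 146. ] 75.0
bar 0.54 [299.9, 112.9, 319.0, 138.6] 560 [309. 125.] [30. 22.] 90.0
shim 0.97 [173.6, 299.7, 239.3, 323.0] 1027 [205.5 311.5] [25. 63.] 90.0
shim 0.83 [306.4, 228.1, 354.6, 250.4] 563 [329.1 241.1] [46.5 19. ] 18.4
shim 0.55 [355.8, 122.9, 385.7, 136.6] 241 [370.  127.2] [11.7 29.1] 71.6
reagent 0.89 [296.2, 111.3, 319.2, 138.1] 562 [308.5 125. ] [30. 21.] 90.0
beaker 0.89 [382.7, 267.0, 410.1, 291.1] 428 [393.8 277.8] [21.9 22.6] 45.0
beaker 0.7 [271.6, 168.5, 285.2, 190.9] 404 [278. 177.] [22. 18.] 90.0
slidebox 0.7 [382.0, 227.4, 416.2, 261.3] 784 [401.3 245. ] [33.1 24.7] 65.6
```

View pics/top1.png

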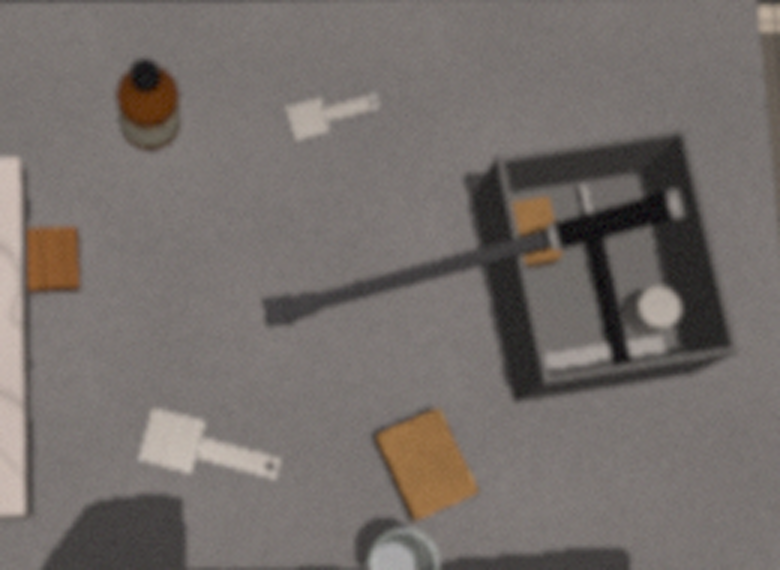

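The crop confirms it: among the large (75 mm), middle (19 px ≈ 60 mm) and small (~40 mm) plates, the one at (330,240) has the stated 60 mm plate. Next I'll measure poses.

```bash
cat >> h.py <<'E'
from scipy.optimize import minimize
def render(shape,polys,ss=4):
    im=np.zeros((shape[0]*ss,shape[1]*ss),np.uint8)
    for q in polys:
        q=((np.asarray(q)+0.5)*ss*16).astype(np.int32)
        cv2.fillPoly(im,[q.reshape(-1,1,2)],255,shift=4)
    return cv2.resize(im,(shape[1],shape[0]),interpolation=cv2.INTER_AREA)/255.
def hull(uv): return cv2.convexHull(np.asarray(uv,np.float32))[:,0,:]
def box3(x0,x1,y0,y1,z0,z1): return np.array([[x,y,z] for x in(x0,x1) for y in(y0,y1) for z in(z0,z1)])
def place(P,x,y,yaw):
    c,s=np.cos(yaw),np.sin(yaw); P=np.asarray(P,float); return np.c_[x+c*P[:,0]-s*P[:,1],y+s*P[:,0]+c*P[:,1],P[:,2]]
def fitpose(obs,x0,steps=(.01,.01,.05)):
    """obs: list of (pic, softmask in crop, crop box, list of 3d part point-sets)"""
    def cost(v):
        c=0
        for p,m,b,parts in obs:
            polys=[hull(proj(p,place(P,*v)))-[b[0],b[1]] for P in parts]
            c+=np.abs(render(m.shape,polys)-m).sum()
        return c
    x0=np.array(x0,float); 
    best=None
    for k in (1,.3):
        sim=np.vstack([x0]+[x0+np.eye(3)[i]*steps[i]*k for i in range(3)])
        r=minimize(cost,x0,method='Nelder-Mead',options=dict(initial_simplex=sim,xatol=1e-5,fatol=1e-3,maxiter=400)); x0=r.x
    return r.x,r.fun
def soft(p,b,lo,hi,f=lambda c:c.mean(2)):
    c=p['pixels'][b[1]:b[3],b[0]:b[2]].astype(float); return np.clip((f(c)-lo)/(hi-lo),0,1)
def shimparts(w=.06,z=.006,tw=.024,tl=.12):
    return [box3(-w/2,w/2,-w/2,w/2,0,z),box3(-tl,-w/2+.001,-tw/2,tw/2,0,z)]
E
python3 - <<'E'
from h import *
p=read_camera('top'); s=read_camera('scene')
def prn(n,px,cols): print(n,[p['pixels'][y,x].tolist() for x,y in px])
prn('slab',[(180,160),(265,205),(240,240)],0); prn('bench',[(300,200),(280,215),(330,260)],0); prn('shim',[(317,236),(340,242)],0);prn('block',[(278,176)],0)
print(unp(p,[(330,240),(317,237),(352,193),(278,177),(460,178),(309,130),(395,278),(402,245)],0).round(3))
save(s,'s1.png',(300,110,500,330),3); save(p,'t1.png',(150,120,360,280),3)
E
```

```text
slab [[172, 159, 150], [198, 186, 176], [195, 180, 173]]
bench [[122, 116, 115], [124, 120, 115], [126, 118, 117]]
shim [[194, 183, 174], [190, 181, 171]]
block [[136, 87, 47]]
[[ 0.421 -0.106  0.   ]
 [ 0.431 -0.064  0.   ]
 [ 0.578 -0.182  0.   ]
 [ 0.635  0.066  0.   ]
 [ 0.626 -0.546  0.   ]
 [ 0.8   -0.039  0.   ]
 [ 0.296 -0.314  0.   ]
 [ 0.402 -0.341  0.   ]]
```

View pics/s1.png

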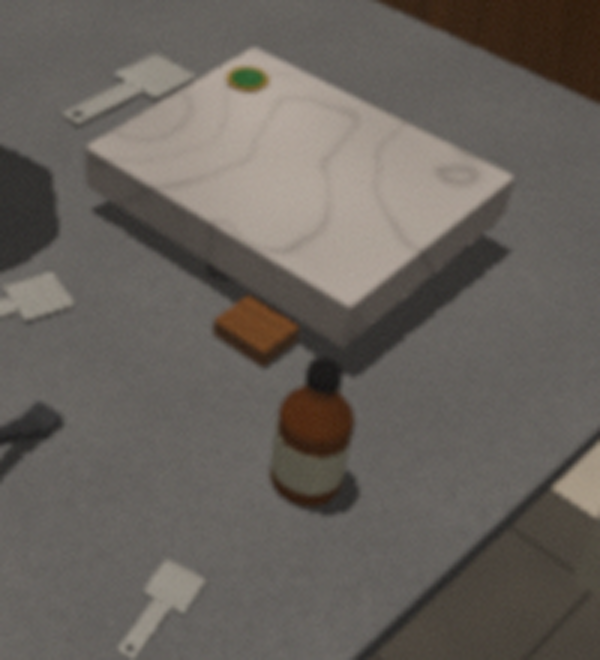

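View pics/t1.png

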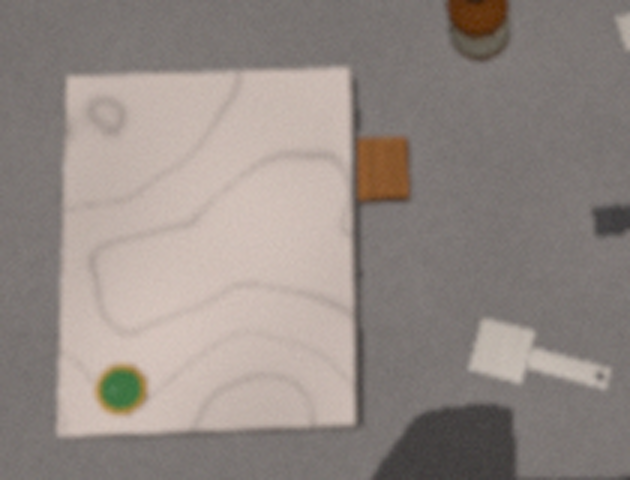

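```bash
cat > m.py <<'E'
from h import *
def slabtop():
    a=np.radians(1.5); P=[]
    for x in(0,.3):
        for y in(-.19,.19):
            P.append([x*np.cos(a)-.06*np.sin(a),y,.033+x*np.sin(a)+.06*np.cos(a)])
    return [np.array(P)]
def blocktop(): return [box3(-.03,.03,-.035,.035,.024,.024)]
E
python3 - <<'E'
from m import *
np.set_printoptions(suppress=True,precision=4)
p=read_camera('top'); s=read_camera('scene')
b=(155,130,284,280); 
# slab: brightness; block column hidden is darker than bench -> clips to 0
mt=soft(p,b,124,184); 
# fill slab's texture (fully interior)
bin_=(mt>.5).astype(np.uint8); bin_=cv2.morphologyEx(bin_,cv2.MORPH_CLOSE,np.ones((15,15))); er=cv2.erode(bin_,np.ones((7,7)),borderValue=0); mt=np.where(er>0,1,mt); mt[cv2.dilate(bin_,np.ones((5,5)))==0]=0
print('slab',fitpose([(p,mt,b,slabtop())],[.56,.10,np.pi/2]))
b2=(295,215,365,262)
mm=soft(p,b2,122,190); mm[mm<.25]=0
r=fitpose([(p,mm,b2,shimparts())],[.431,-.064,1.3]); print('shim top',r)
uv=proj(s,[[.431,-.064,0],[.64,.07,.024]]);print(uv)
u=uv[0].astype(int); b3=(u[0]-50,u[1]-25,u[0]+35,u[1]+30)
print(s['pixels'][u[1],u[0]],s['pixels'][u[1]+20,u[0]+10])
c=s['pixels'][b3[1]:b3[3],b3[0]:b3[2]].mean(2); bg=np.median(c); hi=np.percentile(c,96); ms=soft(s,b3,bg,hi); ms[ms<.25]=0
r2=fitpose([(s,ms,b3,shimparts())],r[0]); print('shim scene',r2)
print('both',fitpose([(p,mm,b2,shimparts()),(s,ms,b3,shimparts())],r[0]))
# block by saturation r-b
f=lambda c:c[:,:,0]-c[:,:,2]
b4=(255,150,310,200); c=soft(p,b4,8,85,f); c[c<.2]=0
ii=np.argwhere(c>.5); print('blk px',ii.min(0),ii.max(0))
c2=cv2.minAreaRect(ii[:,::-1].astype(np.float32)+np.float32([b4[0],b4[1]])); print(c2); print(unp(p,cv2.boxPoints(c2),.024))
print('right edge col',[ (b4[0]+ (lambda row: np.interp(.5,[0],[0]))(0)) for _ in [0]])
for row in range(20,36,3): print(c[row].round(2)[10:36].tolist())
E
```

```text
slab (array([0.5383, 0.091 , 1.6025]), np.float64(329.8650326797386))
shim top (array([ 0.4332, -0.0626,  1.3108]), np.float64(129.67843137254903))
[[311.0425 208.4768]
 [385.8496 216.9888]]
[149 143 132] [105 101  97]
shim scene (array([ 0.4318, -0.0578,  1.321 ]), np.float64(101.70253467240556))
both (array([ 0.4329, -0.0625,  1.3061]), np.float64(238.3007173601148))
blk px [16 14] [36 30]
((277.0, 176.0), (20.0, 16.0), 90.0)
[[0.6669 0.0934 0.024 ]
 [0.6664 0.0403 0.024 ]
 [0.5982 0.0397 0.024 ]
 [0.5987 0.0924 0.024 ]]
right edge col [np.float64(255.0)]
[0.21, 0.0, 0.0, 0.21, 0.77, 1.0, 1.0, 1.0, 1.0, 1.0, 1.0, 1.0, 1.0, 1.0, 1.0, 1.0, 1.0, 1.0, 1.0, 0.97, 0.62, 0.21, 0.0, 0.0, 0.0, 0.0]
[0.21, 0.0, 0.0, 0.25, 0.73, 1.0, 1.0, 1.0, 0.97, 1.0, 1.0, 1.0, 1.0, 1.0, 1.0, 1.0, 1.0, 1.0, 1.0, 0.97, 0.66, 0.23, 0.0, 0.0, 0.0, 0.0]
[0.0, 0.0, 0.0, 0.25, 0.73, 1.0, 1.0, 1.0, 1.0, 1.0, 1.0, 1.0, 1.0, 1.0, 1.0, 1.0, 0.95, 1.0, 1.0, 0.99, 0.68, 0.29, 0.0, 0.0, 0.0, 0.0]
[0.0, 0.0, 0.0, 0.25, 0.71, 1.0, 1.0, 1.0, 1.0, 1.0, 0.99, 1.0, 1.0, 1.0, 1.0, 1.0, 0.96, 1.0, 0.99, 1.0, 0.84, 0.39, 0.0, 0.0, 0.0, 0.0]
[0.0, 0.0, 0.0, 0.25, 0.7, 1.0, 1.0, 1.0, 1.0, 1.0, 1.0, 1.0, 1.0, 1.0, 1.0, 1.0, 1.0, 1.0, 1.0, 1.0, 0.88, 0.44, 0.0, 0.0, 0.0, 0.0]
[0.23, 0.0, 0.0, 0.22, 0.6, 0.94, 1.0, 0.95, 0.92, 0.9, 0.88, 0.9, 0.83, 0.87, 0.83, 0.91, 0.81, 0.82, 0.78, 0.81, 0.65, 0.31, 0.0, 0.0, 0.0, 0.0]
```

Emit:
carry_out --pt "0 0 -5 0 0 0" --pt "0 0 -10 0 0 0" --pt "10 -7 -14 0 0 -10" --pt "50 -33.5 -14 0 0 -75.5" --pt "50 -33.5 -14 0 0 -75.5" --pt "50 -33.5 -14 0 0 -75.5" --pt "50 -33.5 -14 0 0 -75.5" --pt "50 -33.5 -14 0 0 -75.5" --pt "50 -33.5 -14 0 0 -75.5" --pt "50 -33.5 -14 0 0 -75.5" --pt "50 -33.5 -14 0 0 -75.5" --pt "50 -33.5 -14 0 0 -75.5"

```text
t: 2.0
tcp_pos: [0.4754, -0.1837, 0.3272]
ee_rot: [0.001, 0.707, 0.708, 0.0]
force: [0.3, -1.0, -0.5]
width: 0.0855
```

```bash
python3 - <<'E'
from h import *
s=sense(); print(s['t'],s['tcp_pos'],s['ee_rot'],np.round(s['q'],3),s['force'],s['width'])
p=read_camera('wrist'); save(p,'w1.png')
E
```

```text
2.0 [ 0.47536801 -0.18369349  0.32718745] [5.10914907e-04 7.06521998e-01 7.07690896e-01 3.85543998e-05] [-0.539 -0.008  1.5   -0.     1.648 -0.54 ] [ 0.25510897 -1.02171822 -0.54193443] 0.08553288569781622
```

View pics/w1.png

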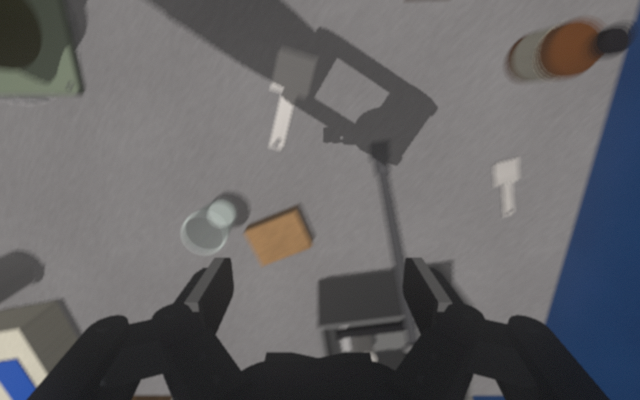

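The wrist view shows the middle shim at (285,95) partly in shadow, bar heel at (380,150), beaker (208,230), slide box (280,235), and bottle (570,50). I'll move closer to the slab edge.

Emit:
carry_out --pt "5 3 0 0 0 0" --pt "10 6 0 0 0 0" --pt "15 9 0 0 0 0" --pt "20 11 0 0 0 0" --pt "20 11 0 0 0 0" --pt "20 11 0 0 0 0" --pt "20 11 0 0 0 0"

```text
t: 2.75
tcp_pos: [0.5881, 0.0242, 0.3287]
ee_rot: [0.0, 0.704, 0.711, 0.003]
force: [-0.3, -0.4, 0.1]
width: 0.0854
```

```bash
python3 - <<'E'
from h import *
s=sense(); print(s['t'],s['tcp_pos'],s['ee_rot'],np.round(s['q'],3),s['qd'])
p=read_camera('wrist'); save(p,'w2.png')
E
```

```text
2.75 [0.58814881 0.02416566 0.32868991] [5.37997763e-05 7.03523801e-01 7.10664004e-01 3.30643245e-03] [-0.109  0.164  1.313  0.005  1.66  -0.119] [-0.03893239 -0.0171075   0.01295221 -0.00442272  0.00041497  0.00232129]
```

View pics/w2.png

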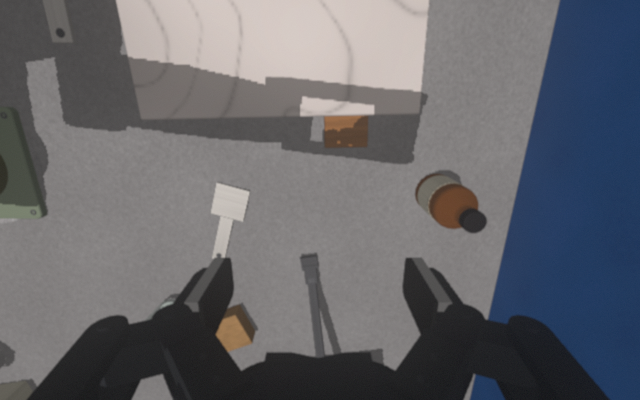

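Emit:
carry_out --pt "0 0 0 0 0 0" --pt "0 0 0 0 0 0" --pt "0 0 0 0 0 0"

```text
t: 3.1
tcp_pos: [0.5877, 0.022, 0.3291]
ee_rot: [0.0, 0.705, 0.709, 0.003]
force: [0.6, -0.3, 0.5]
width: 0.0851
```

```bash
python3 - <<'E'
from h import *
import pickle
s=sense(); print(s['t'],s['tcp_pos'],s['qd'].round(4))
p=read_camera('wrist'); s=read_camera('scene'); t=read_camera('top')
pickle.dump((p,s,t),open('shots1.pkl','wb'))
save(p,'w3a.png',(110,80,310,230),4); save(p,'w3b.png',(270,80,470,230),4); save(p,'w3c.png',(270,230,470,380),4)
E
```

```text
3.1 [0.58774169 0.0220163  0.32910949] [ 0.0072  0.0038 -0.0006  0.0016 -0.0022  0.0003]
```

View pics/w3a.png

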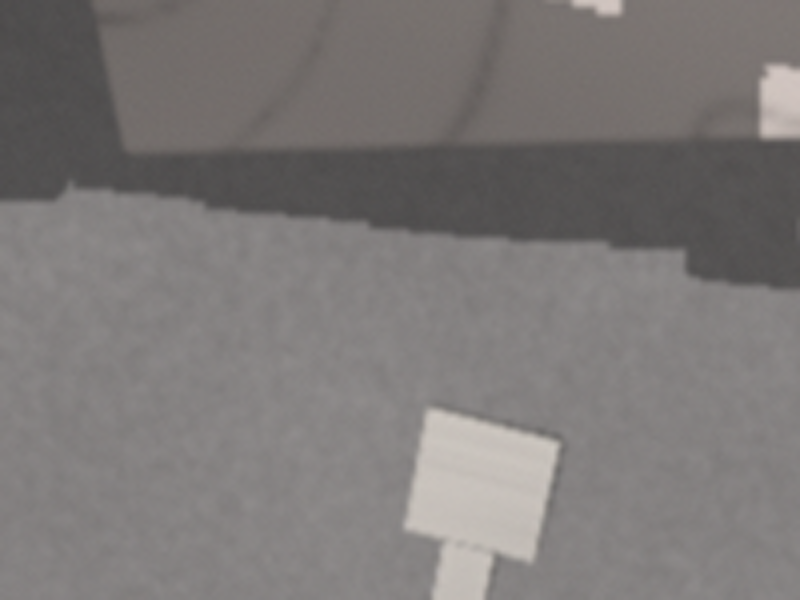

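View pics/w3b.png

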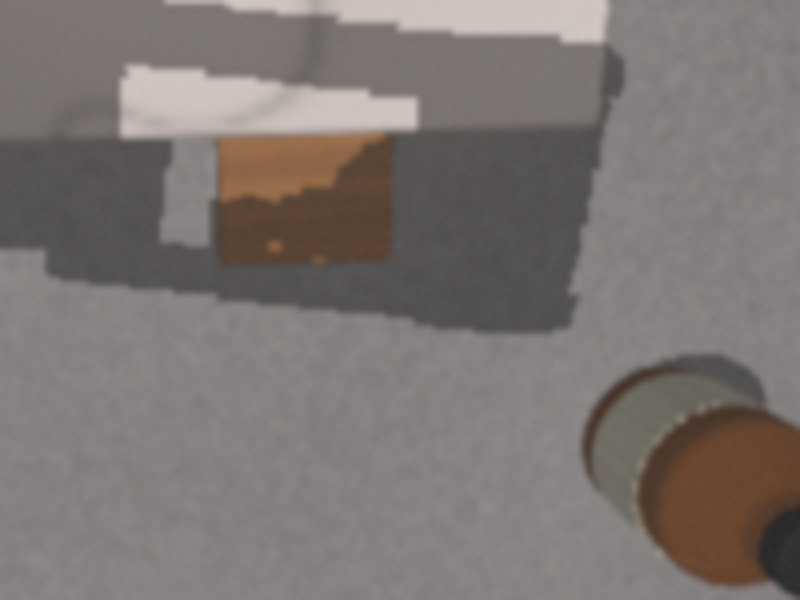

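View pics/w3c.png

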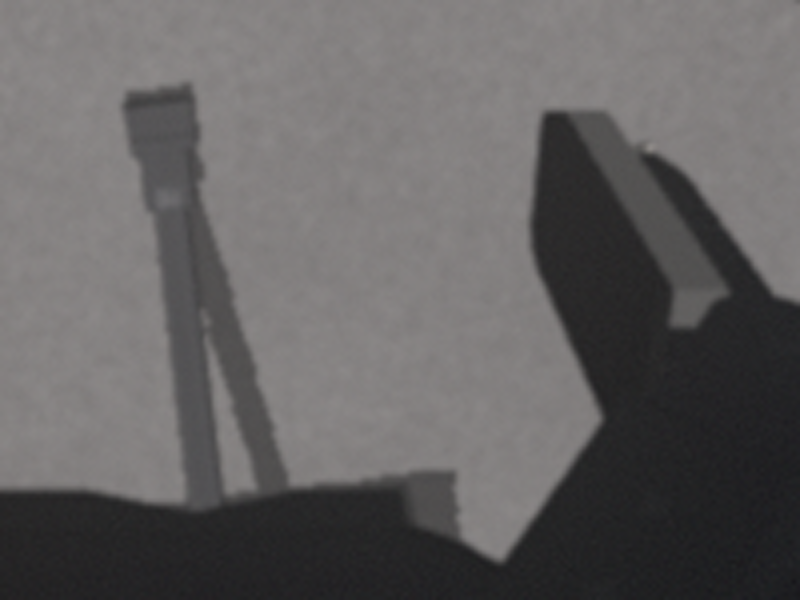

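```bash
python3 - <<'E'
from h import *
import pickle
np.set_printoptions(suppress=True,precision=4)
p,s,t=pickle.load(open('shots1.pkl','rb'))
A=lambda pts,o,k=4:(np.array(pts,float)+.5)/k-.5+np.array(o)
print('cam',-np.array(p['R']).T@p['t'])
sh=unp(p,A([(430,407),(560,438),(533,562),(404,530)],(110,80)),.006); print('shim',sh,sh.mean(0)); print(np.linalg.norm(np.diff(sh,axis=0),axis=1))
print('slab corners z.093', unp(p,np.vstack([A([(126,152)],(110,80)),A([(601,122)],(270,80))]),.093))
print('block',unp(p,A([(218,137),(217,263),(392,260),(391,135)],(270,80)),.024))
print('toe tip',unp(p,A([(125,97),(192,92)],(270,230)),.008), unp(p,A([(137,153),(192,148)],(270,230)),.012), unp(p,A([(150,205),(190,205)],(270,230)),.024))
# top
sl=A([(352,68),(356,425),(67,75),(57,437)],(150,120),3); c=unp(t,sl[:2],.093); print('top slab front',c, 'rear',unp(t,sl[2:],.1009))
# scene: slab front top corners (crop s1: offset 300,110 /3)
print('scene slab',unp(s,A([(88,150),(350,305),(255,47),(513,178)],(300,110),3)[:2],.093),unp(s,A([(255,47),(513,178)],(300,110),3),.1009))
print('scene slab low front right corner',unp(s,A([(345,347),(90,185)],(300,110),3),.033))
print('top block',unp(t,A([(358,138),(408,138),(410,200),(358,201)],(150,120),3),.024))
print('scene block', unp(s,A([(215,325),(265,352),(298,328),(248,297)],(300,110),3),.024))
E
```

```text
cam [0.5864 0.1016 0.5126]
shim [[ 0.4131 -0.0277  0.006 ]
 [ 0.4691 -0.0415  0.006 ]
 [ 0.453  -0.1006  0.006 ]
 [ 0.3956 -0.0852  0.006 ]] [ 0.4327 -0.0638  0.006 ]
[0.0577 0.0612 0.0593]
slab corners z.093 [[0.3485 0.0832 0.093 ]
 [0.7268 0.0954 0.093 ]]
block [[0.5989 0.0877 0.024 ]
 [0.5991 0.0383 0.024 ]
 [0.6706 0.04   0.024 ]
 [0.6673 0.0889 0.024 ]]
toe tip [[ 0.5585 -0.1681  0.008 ]
 [ 0.5903 -0.1653  0.008 ]] [[ 0.5642 -0.1958  0.012 ]
 [ 0.5905 -0.193   0.012 ]] [[ 0.5707 -0.2167  0.024 ]
 [ 0.5896 -0.2166  0.024 ]]
top slab front [[0.7253 0.0917 0.093 ]
 [0.3477 0.0819 0.093 ]] rear [[0.7178 0.3915 0.1009]
 [0.3383 0.3803 0.1009]]
scene slab [[0.3613 0.0795 0.093 ]
 [0.7285 0.0966 0.093 ]] [[0.3462 0.3807 0.1009]
 [0.7222 0.3873 0.1009]]
scene slab low front right corner [[0.7299 0.1004 0.033 ]
 [0.354  0.0901 0.033 ]]
top block [[0.6681 0.0934 0.024 ]
 [0.6675 0.0381 0.024 ]
 [0.597  0.0353 0.024 ]
 [0.5965 0.0923 0.024 ]]
scene block [[0.6125 0.0323 0.024 ]
 [0.6746 0.0413 0.024 ]
 [0.6739 0.094  0.024 ]
 [0.6061 0.0909 0.024 ]]
```

```bash
python3 - <<'E'
from h import *
import pickle
np.set_printoptions(suppress=True,precision=4)
p,s,t=pickle.load(open('shots1.pkl','rb'))
save(t,'t3.png',(330,130,520,240),4); save(s,'s3.png',(140,220,340,360),4)
E
```

```text
(no output)
```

View pics/t3.png

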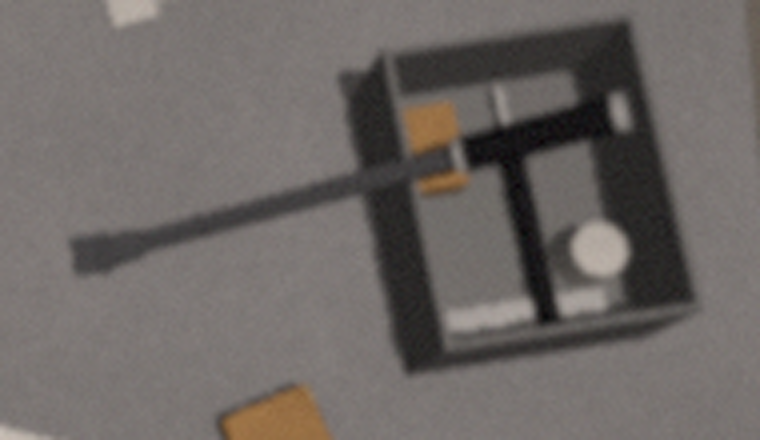

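View pics/s3.png

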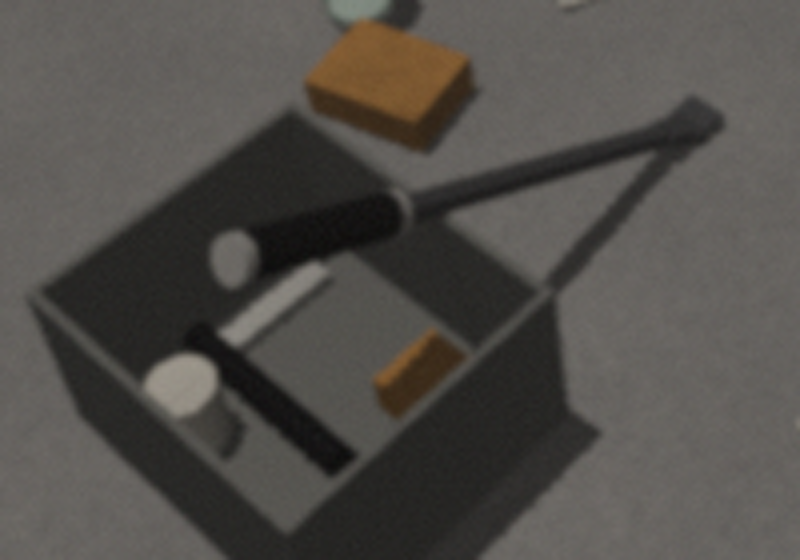

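```bash
python3 - <<'E'
from h import *
import pickle
np.set_printoptions(suppress=True,precision=4)
p,s,t=pickle.load(open('shots1.pkl','rb'))
A=lambda pts,o,k=4:(np.array(pts,float)+.5)/k-.5+np.array(o)
def pts(h,yaw,pitch=np.radians(30)):
    # bar x dir (toward heel) horizontal angle yaw, pointing down by pitch
    bx=np.array([np.cos(yaw)*np.cos(pitch),np.sin(yaw)*np.cos(pitch),-np.sin(pitch)])
    bz=np.array([np.cos(yaw)*np.sin(pitch),np.sin(yaw)*np.sin(pitch),np.cos(pitch)])
    f=lambda x,z:h+x*bx+z*bz
    return [f(-.42,0),f(-.3,0),f(.025*np.cos(np.radians(40)),.025*np.sin(np.radians(40))), f(-.2,0)]
ot=A([(622,112),(457,156),(74,256)],(330,130)); os_=A([(234,260),(403,210),(705,112)],(140,220))
ow=A([(158,95)],(270,230))
from scipy.optimize import least_squares
def res(v,which):
    P=pts(np.array([v[0],v[1],.006]),v[2],v[3])
    r=[]
    if 't' in which: r.append((proj(t,P[:3])-ot)*3.0)
    if 's' in which: r.append((proj(s,P[:2])-os_[:2])*3)
    if 'w' in which: r.append((proj(p,P[2:3])-ow)*1.5)
    return np.concatenate(r).ravel()
for w in ('t','s','tw','tsw'):
    r=least_squares(res,[.576,-.19,1.4,.5236],args=(w,)); print(w,r.x,np.degrees(r.x[2:]),r.fun.round(1)); P=pts(np.array([*r.x[:2],.006]),*r.x[2:]); print(' mid',P[3],'ring',P[1])
print('tote corners rim z.13',unp(t,A([(388,55),(445,345),(632,20),(695,305)],(330,130)),.13))
print('scene corners rim',unp(s,A([(300,108),(550,293),(38,295)],(140,220)),.13))
E
```

```text
t [ 0.5772 -0.1926  1.7205  0.5099] [98.578  29.2158] [-0.8 -0.   0.7  0.2  0.1 -0.1]
 mid [ 0.6032 -0.3652  0.1036] ring [ 0.6162 -0.4515  0.1524]
s [ 0.5883 -0.1659  1.629   0.4388] [93.3325 25.1393] [0. 0. 0. 0.]
 mid [ 0.5988 -0.3466  0.091 ] ring [ 0.6041 -0.437   0.1334]
tw [ 0.5775 -0.1917  1.7218  0.4981] [98.6531 28.5386] [-1.   0.1  0.5  0.1 -0.6 -0.5 -0.4  1.5]
 mid [ 0.6039 -0.3654  0.1016] ring [ 0.6172 -0.4523  0.1493]
tsw [ 0.5779 -0.1905  1.7222  0.5148] [98.676  29.4933] [-3.5 -1.8 -1.9 -1.2 -1.8 -0.7  0.2 -0.7 -6.3  1.1 -0.   0.5]
 mid [ 0.6042 -0.3626  0.1045] ring [ 0.6173 -0.4487  0.1537]
tote corners rim z.13 [[ 0.7042 -0.4085  0.13  ]
 [ 0.4759 -0.4393  0.13  ]
 [ 0.7308 -0.6     0.13  ]
 [ 0.5045 -0.6297  0.13  ]]
scene corners rim [[ 0.4853 -0.4388  0.13  ]
 [ 0.7113 -0.4059  0.13  ]
 [ 0.512  -0.6307  0.13  ]]
```

```bash
cat >> h.py <<'E'
def tool(az,tilt):
    """az: azimuth (deg) of tool x when vertical; tilt (deg) leaning body toward +tool x"""
    a=np.radians(az); x=[np.cos(a),np.sin(a),0]; z=[0,0,-1]; y=np.cross(z,x)
    return Rn.from_matrix(np.c_[x,y,z])*Rn.from_rotvec([0,-np.radians(tilt),0])
def inc(target_tcp,Rt):
    c,R=pose(); d=R.inv().apply(np.array(target_tcp)-c)*100; rv=np.degrees((R.inv()*Rt).as_rotvec())
    return np.r_[d,rv].round(2)
def gtcp(g,Rt,depth=.019): return np.array(g)+depth*Rt.apply([0,0,1])
E
python3 - <<'E'
from h import *
Rt=tool(98.6,10); g=np.array([.604,-.362,.106])
print(inc(gtcp(g,Rt)-Rt.apply([0,0,.1]),Rt)); print(inc(gtcp(g,Rt),Rt), gtcp(g,Rt))
E
```

```text
[-37.14   1.05  14.17  -0.39 -10.22  -8.18]
[-38.91   1.25  24.01  -0.39 -10.22  -8.18] [ 0.60449336 -0.36526222  0.08728865]
```

Emit:
carry_out --pt "-5 0 0 0 0 0" --pt "-10 0.2 0 0 0 0" --pt "-15 0.4 1 0 -3 -2" --pt "-20 0.6 3 0 -6 -5" --pt "-25 0.8 5 -0.4 -10.2 -8.2" --pt "-30 1 8 -0.4 -10.2 -8.2" --pt "-35 1 11 -0.4 -10.2 -8.2" --pt "-37.1 1 14 -0.4 -10.2 -8.2" --pt "-37.1 1 14.2 -0.4 -10.2 -8.2" --pt "-37.1 1 14.2 -0.4 -10.2 -8.2" --pt "-37.1 1 14.2 -0.4 -10.2 -8.2" --claw 8.5

```text
t: 4.35
tcp_pos: [0.602, -0.3471, 0.1864]
ee_rot: [0.066, 0.649, 0.755, -0.056]
force: [0.4, -0.5, 0.2]
width: 0.0844
```

```bash
python3 - <<'E'
from h import *
s=sense(); print(s['t'],s['tcp_pos'],np.round(s['q'],3))
p=read_camera('wrist'); save(p,'w4.png')
Rt=tool(98.6,10); g=np.array([.604,-.362,.106]); print(inc(gtcp(g,Rt),Rt))
def bar(h,yaw,pitch): 
    bx=np.array([np.cos(yaw)*np.cos(pitch),np.sin(yaw)*np.cos(pitch),-np.sin(pitch)]); return lambda x:np.array(h)+x*bx
f=bar([.578,-.191,.006],np.radians(98.6),np.radians(30)); print(proj(p,[f(0),f(-.1),f(-.2),f(-.15)]).round(1))
E
```

```text
4.35 [ 0.60199516 -0.34710247  0.18637522] [-0.581  0.388  1.332 -0.133  1.306 -0.705]
[-0.05 -0.13 10.2   0.17  0.08  0.06]
[[317.3 -14.4]
 [317.3  89.1]
 [317.2 194.8]
 [317.3 141.7]]
```

View pics/w4.png

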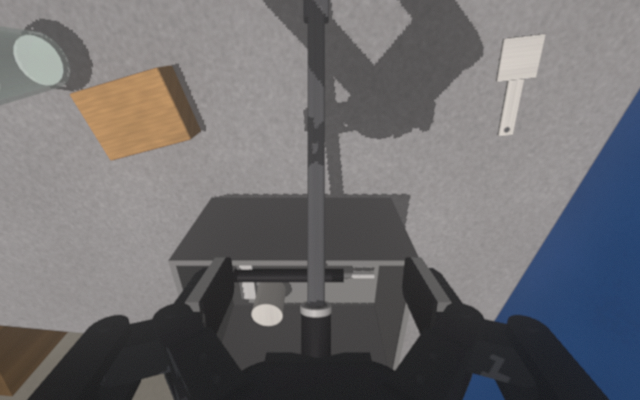

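The bar is centred between the fingers at column 317, as predicted. Descending and closing.

Emit:
carry_out --pt "0 -0.1 3 0 0 0" --pt "0 -0.1 6 0 0 0" --pt "0 -0.1 8.5 0 0 0" --pt "0 -0.1 10.2 0 0 0" --pt "0 -0.1 10.2 0 0 0" --pt "0 -0.1 10.2 0 0 0" --claw 8.5

```text
t: 5.0
tcp_pos: [0.6059, -0.3645, 0.0889]
ee_rot: [0.069, 0.649, 0.756, -0.056]
force: [-0.1, 0.4, 0.1]
width: 0.085
```

Emit:
carry_out --pt "0 0 0 0 0 0" --pt "0 0 0 0 0 0" --pt "0 0 0 0 0 0" --pt "0 0 0 0 0 0" --pt "0 0 0 0 0 0" --pt "0 0 0 0 0 0" --pt "0 0 0 0 0 0" --pt "0 0 0 0 0 0" --claw 0

```text
t: 5.8
tcp_pos: [0.6058, -0.3645, 0.0887]
ee_rot: [0.069, 0.649, 0.756, -0.056]
force: [0.6, -1.4, 0.4]
width: -0.0001
```

```bash
python3 - <<'E'
from h import *
s=sense(); print(s['t'],s['tcp_pos'],s['force'],s['wrist_torque'],s['width'])
p=read_camera('wrist'); save(p,'w5.png')
E
```

```text
5.8 [ 0.60578715 -0.36451395  0.08871576] [ 0.61759889 -1.40235645  0.37467957] [ 0.06085605  0.0041803  -0.00305721] -5.737678256247712e-05
```

View pics/w5.png

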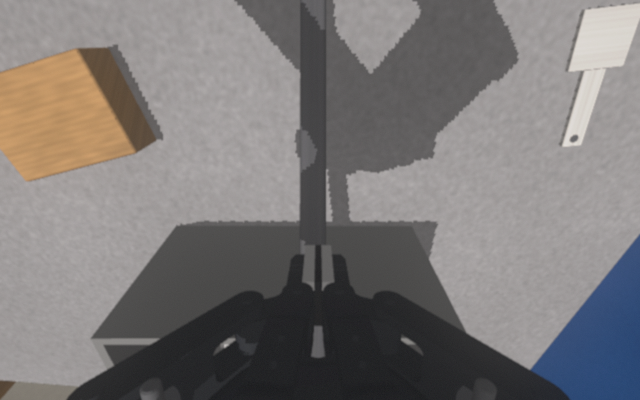

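```bash
python3 - <<'E'
from h import *
p=read_camera('scene'); save(p,'s5.png',(100,150,360,345),3)
t=read_camera('top'); save(t,'t5.png',(330,100,530,250),4)
f=lambda x:np.array([.578,-.191,.006])+x*np.array([np.cos(np.radians(98.6))*np.cos(np.pi/6),np.sin(np.radians(98.6))*np.cos(np.pi/6),-.5])
c,R=pose(); 
for q in (p,t): print(proj(q,[f(0),f(-.2),f(-.3),c,c-.019*R.apply([0,0,1])]).round(1))
E
```

```text
[[310.7 251. ]
 [266.1 263.7]
 [238.3 271.6]
 [266.4 268.9]
 [266.7 263.4]]
[[354.9 192.5]
 [411.8 176.8]
 [443.2 168.2]
 [411.4 177.6]
 [411.5 176.3]]
```

View pics/s5.png

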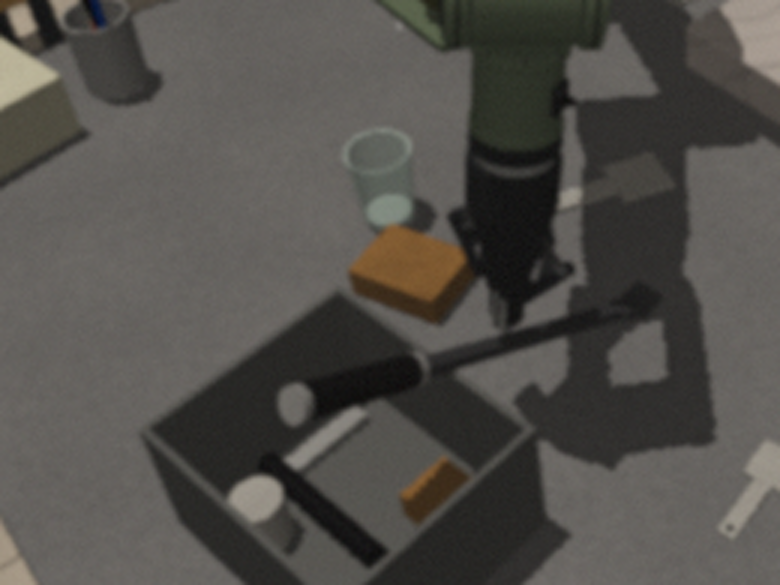

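View pics/t5.png

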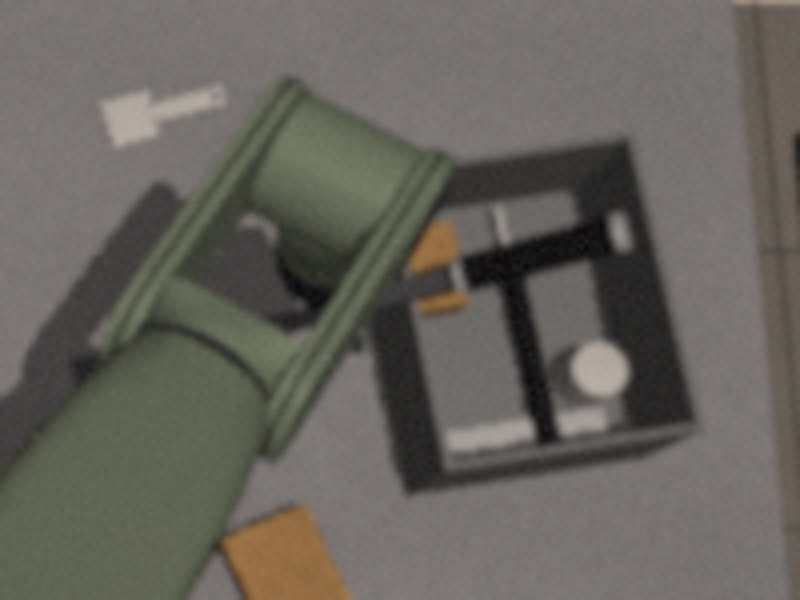

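```bash
python3 - <<'E'
from h import *
p=read_camera('wrist'); c,R=pose()
print(c, R.as_matrix().round(3).tolist())
z=R.apply([0,0,1])
for d in (0,-.01,-.019,-.03,-.05): 
    X=c+d*z; print(d,proj(p,X).round(1),(np.array(p['R'])@X+p['t'])[2].round(3))
print('cam',-np.array(p['R']).T@p['t'])
f=lambda x:np.array([.578,-.191,.006])+x*np.array([np.cos(np.radians(98.6))*np.cos(np.pi/6),np.sin(np.radians(98.6))*np.cos(np.pi/6),-.5])
for x in (-.1,-.15,-.18,-.2,-.22): print(x,proj(p,f(x)).round(1),(np.array(p['R'])@f(x)+p['t'])[2].round(3))
save(p,'w5b.png',(230,150,430,300),4)
E
```

```text
[ 0.6058232  -0.36450269  0.08873494] [[-0.149, 0.988, 0.031], [0.973, 0.152, -0.174], [-0.176, 0.004, -0.984]]
0 [[317.7 229.1]] 0.199
-0.01 [[317.7 235.4]] 0.19
-0.019 [[317.7 241.6]] 0.181
-0.03 [[317.7 250.1]] 0.171
-0.05 [[317.6 268.5]] 0.152
cam [ 0.58831665 -0.25460593  0.25485901]
-0.1 [[315.4  80.8]] 0.185
-0.15 [[315.3 160.5]] 0.184
-0.18 [[315.3 208.9]] 0.183
-0.2 [[315.3 241.3]] 0.183
-0.22 [[315.2 274. ]] 0.182
```

View pics/w5b.png

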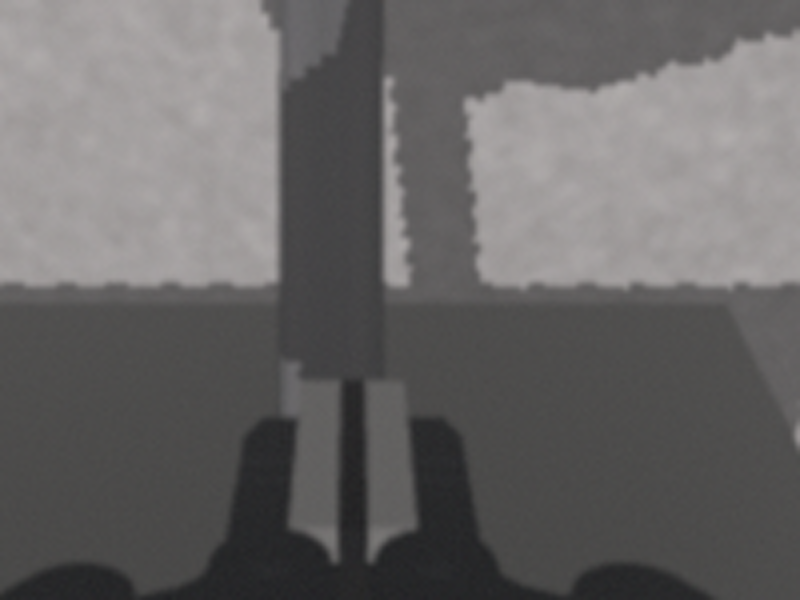

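```bash
python3 - <<'E'
from h import *
p=read_camera('wrist'); s=read_camera('scene'); c,R=pose()
ax=R.as_matrix()
for d in (0,-.01,-.02,-.03,-.04,-.05,-.06):
    print(d, 'wrist +x',proj(p,c+d*ax[:,2]+.011*ax[:,0]).round(1),'0',proj(p,c+d*ax[:,2]).round(1),'-x',proj(p,c+d*ax[:,2]-.011*ax[:,0]).round(1),'scene',proj(s,c+d*ax[:,2]).round(1))
save(s,'s6.png',(235,190,335,290),7)
f=lambda x:np.array([.578,-.191,.006])+x*np.array([np.cos(np.radians(98.6))*np.cos(np.pi/6),np.sin(np.radians(98.6))*np.cos(np.pi/6),-.5])
print(proj(s,[f(x) for x in (-.1,-.15,-.2,-.25,-.3)]).round(1).tolist())
E
```

```text
0 wrist +x [[317.7 213.8]] 0 [[317.7 229.1]] -x [[317.7 244. ]] scene [[266.4 268.9]]
-0.01 wrist +x [[317.7 219.4]] 0 [[317.7 235.4]] -x [[317.7 250.9]] scene [[266.6 266. ]]
-0.02 wrist +x [[317.7 225.7]] 0 [[317.7 242.4]] -x [[317.7 258.5]] scene [[266.7 263.1]]
-0.03 wrist +x [[317.7 232.6]] 0 [[317.7 250.2]] -x [[317.7 267. ]] scene [[266.9 260.2]]
-0.04 wrist +x [[317.7 240.4]] 0 [[317.7 258.8]] -x [[317.7 276.5]] scene [[267.  257.2]]
-0.05 wrist +x [[317.7 249.2]] 0 [[317.7 268.6]] -x [[317.7 287.1]] scene [[267.2 254.2]]
-0.06 wrist +x [[317.6 259.3]] 0 [[317.6 279.7]] -x [[317.6 299.1]] scene [[267.3 251.2]]
[[290.0, 256.9], [278.5, 260.2], [266.1, 263.7], [252.8, 267.5], [238.3, 271.6]]
```

View pics/s6.png

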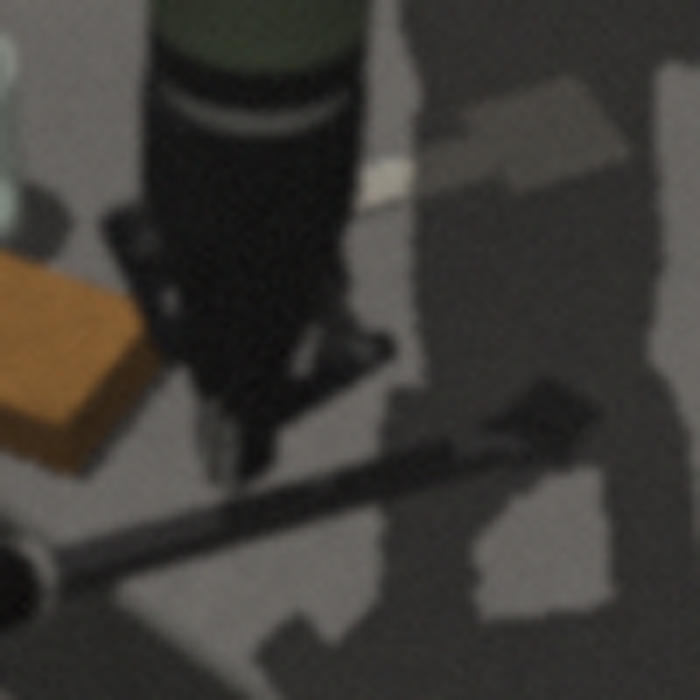

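The picture shows the shut pads ending just above the bar at (318,245). Wrist depth and the scene view both put the real fingertips about 40 mm behind the reported TCP, so the fingers closed above the bar with width 0. I'll open, go about 4 cm deeper (harmless under either reading), and look.

Emit:
carry_out --pt "0 0 0 0 0 0" --pt "0 0 0 0 0 0" --pt "0 0 0 0 0 0" --pt "0 0 0 0 0 0" --pt "0 0 0 0 0 0" --pt "0 0 0 0 0 0" --pt "0 -0.2 1 0 0 0" --pt "0 -0.25 2 0 0 0" --pt "0 -0.25 3 0 0 0" --pt "0 -0.25 4 0 0 0" --pt "0 -0.25 4 0 0 0" --claw 5

```text
t: 7.2
tcp_pos: [0.6029, -0.371, 0.0462]
ee_rot: [0.066, 0.649, 0.756, -0.056]
force: [-0.6, 0.8, -1.0]
width: 0.05
```

```bash
python3 - <<'E'
from h import *
s=sense(); print(s['t'],s['tcp_pos'],s['force'],s['width'])
p=read_camera('wrist'); save(p,'w6.png'); t=read_camera('scene'); save(t,'s7.png',(200,190,335,290),5)
E
```

```text
7.2 [ 0.60285146 -0.37098465  0.04618938] [-0.57308562  0.75210979 -0.98974613] 0.04995300751191632
```

View pics/w6.png

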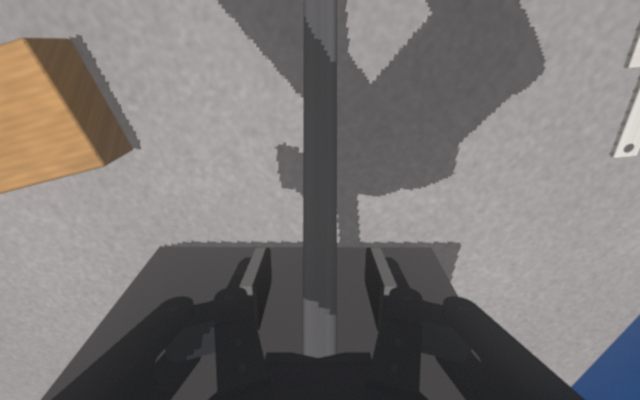

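View pics/s7.png

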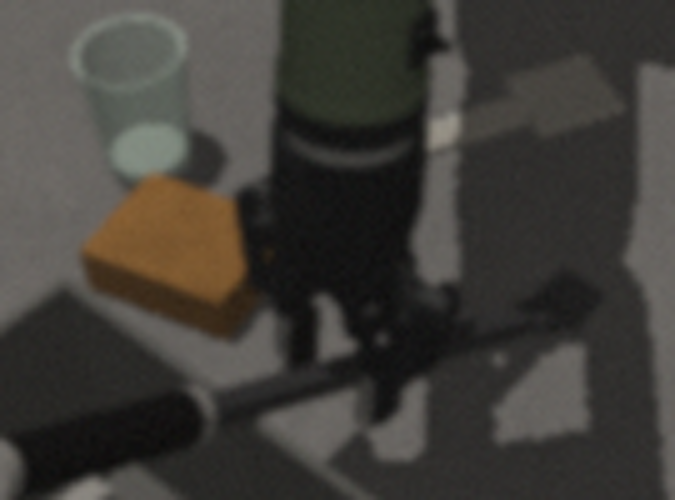

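The fingers now straddle the shaft (wrist: bar between pads at columns 270–370; scene: near finger reaches below the shaft). Closing.

Emit:
carry_out --pt "0 0 0 0 0 0" --pt "0 0 0 0 0 0" --pt "0 0 0 0 0 0" --pt "0 0 0 0 0 0" --pt "0 0 0 0 0 0" --pt "0 0 0 0 0 0" --claw 0

```text
t: 7.9
tcp_pos: [0.6048, -0.3716, 0.0493]
ee_rot: [0.069, 0.649, 0.756, -0.056]
force: [-0.9, 1.4, 3.6]
width: 0.0151
```

```bash
python3 - <<'E'
from h import *
s=sense(); print(s['t'],s['tcp_pos'],s['force'],s['width'])
p=read_camera('wrist'); save(p,'w7.png'); t=read_camera('scene'); save(t,'s8.png',(200,190,335,290),5)
c,R=pose();z=R.apply([0,0,1])
f=lambda x:np.array([.578,-.191,.006])+x*np.array([np.cos(np.radians(98.6))*np.cos(np.pi/6),np.sin(np.radians(98.6))*np.cos(np.pi/6),-.5])
# where along tool axis the bar axis is nearest
from scipy.optimize import minimize
r=minimize(lambda v:np.sum((c+v[0]*z-f(v[1]))**2)*1e4,[-.06,-.2]);print(r.x,r.fun**.5/100)
E
```

```text
7.9 [ 0.60480938 -0.37164119  0.04929467] [-0.9253396   1.36056367  3.62585785] 0.01514986655558483
[-0.05726887 -0.19927192] 0.0007903214028343197
```

View pics/w7.png

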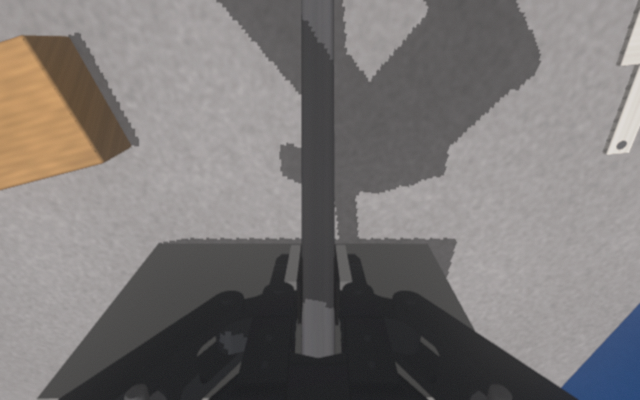

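```bash
cat >> h.py <<'E'
def avgpose(n=6):
    P=[];Q=[];F=[]
    for i in range(n):
        s=sense(); P.append(s['tcp_pos']); q=s['ee_rot']; Q.append([q[1],q[2],q[3],q[0]]); F.append(s['force']); read_camera('wrist')
    R=Rn.from_quat(Q).mean(); return np.mean(P,0),R,np.std(P,0),np.mean(F,0)
def barR(yaw,pitch):
    """bar axes in world; yaw deg of horizontal +x dir, pitch deg grip up"""
    y,p=np.radians([yaw,pitch]); bx=np.array([np.cos(y)*np.cos(p),np.sin(y)*np.cos(p),-np.sin(p)]); bz=np.array([np.cos(y)*np.sin(p),np.sin(y)*np.sin(p),np.cos(p)])
    return Rn.from_matrix(np.c_[bx,np.cross(bz,bx),bz])
E
python3 - <<'E'
from h import *
import json
c,R,sd,F=avgpose(); print(c,sd,F,sense()['t'])
# tool->bar
Rb=barR(98.6,30); hz=np.array([.578,-.191,.006])
rel=R.inv()*Rb; off=R.inv().apply(hz-c); print(R.as_rotvec(), np.degrees(rel.as_rotvec()),off)
v=R.inv().apply(Rb.apply([-.2,0,0]))+off; print('bar mid in tool',v)
E
```

```text
[ 0.60480592 -0.37166943  0.04924096] [6.17740462e-06 1.16506820e-05 1.24736028e-05] [0.01062778 2.40354163 4.99469906] 8.3
[ 1.95357393  2.27647637 -0.1682715 ] [-1.77019207e+02 -8.99391613e-02 -3.09931981e+01] [0.18740483 0.0008094  0.01041899]
bar mid in tool [-0.00069811  0.00078562 -0.05753161]
```

```bash
cat >> h.py <<'E'
# slab frame
SL0=np.array([.5377,.0893,0.]); SLA=np.radians(91.7)
SX=np.array([np.cos(SLA),np.sin(SLA),0]); SY=np.array([-np.sin(SLA),np.cos(SLA),0])
def slab(x,y,z): return SL0+x*SX+y*SY+np.array([0,0,z])
REL=Rn.from_rotvec(np.radians([-177.019207,-.08993916,-30.9931981])); OFF=np.array([.18740483,.0008094,.01041899])
def bartarget(heel,yaw,pitch):
    Rt=barR(yaw,pitch)*REL.inv(); return heel-Rt.apply(OFF),Rt
def barnow(c=None,R=None):
    if c is None: c,R=pose()
    Rb=R*REL; h=c+R.apply(OFF); bx=Rb.apply([1,0,0]); s=h-SL0
    return h,np.degrees(np.arctan2(bx[1],bx[0])),np.degrees(np.arcsin(-bx[2])),np.array([s@SX,s@SY,h[2]])
E
python3 - <<'E'
from h import *
np.set_printoptions(suppress=True)
print(barnow())
c,R=pose(); print(R.inv().apply([0,0,.08])*100)
h1=slab(-.06,-.098,.09); print(inc(*bartarget(h1,91.7,44)),h1,bartarget(h1,91.7,44)[0])
E
```

```text
(array([ 0.5780195 , -0.1910076 ,  0.00599968]), np.float64(98.59634585823848), np.float64(29.99990753076469), array([-0.28138035, -0.03198608,  0.00599968]))
[-1.40820352  0.03534115 -7.87500564]
[ 20.3    7.33 -16.49   2.07 -14.01   6.54] [0.63743684 0.0322337  0.09      ] [ 0.64187228 -0.13446826  0.1761427 ]
```

Emit:
carry_out --pt "-0.5 0 -2 0 0 0" --pt "-0.9 0 -5 0 0 0" --pt "-1.4 0 -8 0 0 0" --pt "-1.7 0 -10 0 0 0" --pt "-1.7 0 -10 0 0 0" --pt "-1.7 0 -10 0 0 0" --claw 0

```text
t: 8.9
tcp_pos: [0.602, -0.3697, 0.1467]
ee_rot: [0.065, 0.649, 0.756, -0.056]
force: [-0.4, 0.6, -10.5]
width: 0.0149
```

```bash
python3 - <<'E'
from h import *
np.set_printoptions(suppress=True,precision=4)
s=sense(); print(s['t'],s['tcp_pos'],s['force'],s['width'])
p=read_camera('wrist'); save(p,'w8.png'); t=read_camera('scene'); save(t,'s9.png',(150,150,350,300),4)
print(barnow())
h1=slab(-.06,-.098,.09); print(inc(*bartarget(h1,91.7,44)))
c,R=pose(); Rb=R*REL; h=c+R.apply(OFF)
print(proj(t,[h,h+Rb.apply([-.3,0,0]),h+Rb.apply([-.42,0,0])]),proj(p,[h,h+Rb.apply([-.1,0,0])]))
E
```

```text
8.9 [ 0.602  -0.3697  0.1467] [ -0.4265   0.6434 -10.5373] 0.014905968277946885
(array([ 0.5744, -0.1882,  0.1033]), np.float64(98.77149003903095), np.float64(29.629672908293834), array([-0.2784, -0.0284,  0.1033]))
[ 21.72   7.55  -6.88   1.69 -14.36   6.62]
[[310.0165 226.6517]
 [232.8623 243.0529]
 [189.4044 252.291 ]] [[ 318.0354 -120.7693]
 [ 318.16     73.7173]]
```

View pics/s9.png

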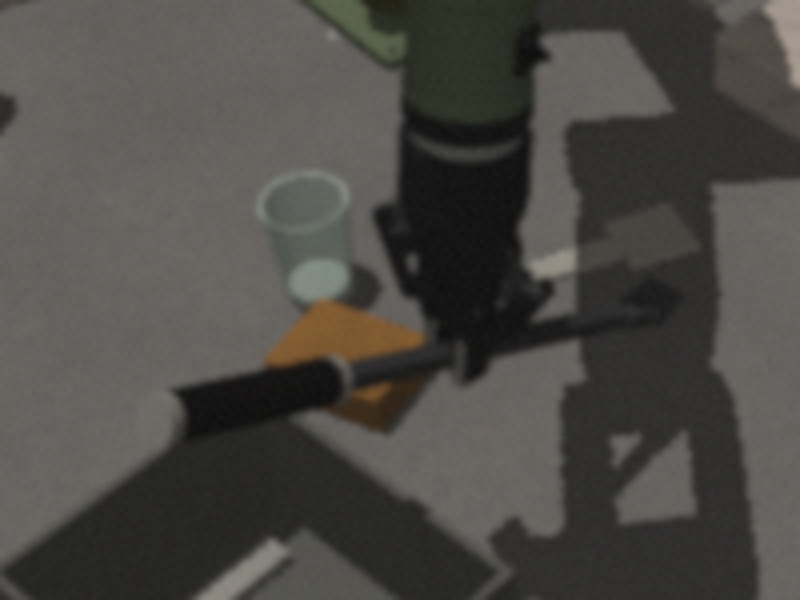

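View pics/w8.png

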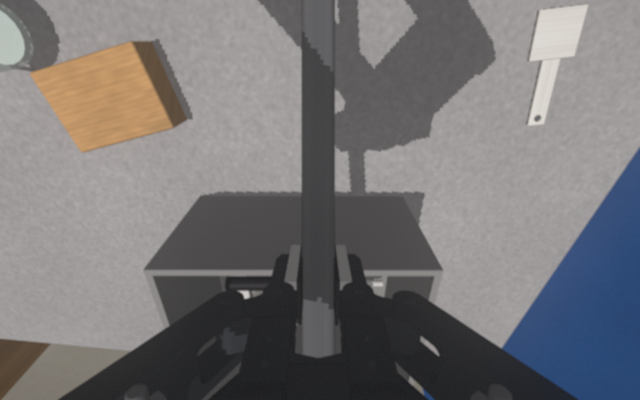

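Emit:
carry_out --pt "3 1 -1 0.2 -2 1" --pt "7 2.4 -2.2 0.5 -4.6 2.1" --pt "11 3.8 -3.5 0.9 -7.2 3.3" --pt "15 5.2 -4.7 1.2 -9.9 4.6" --pt "19 6.6 -6 1.5 -12.5 5.8" --pt "21.7 7.5 -6.9 1.7 -14.4 6.6" --pt "21.7 7.5 -6.9 1.7 -14.4 6.6" --pt "21.7 7.5 -6.9 1.7 -14.4 6.6" --pt "21.7 7.5 -6.9 1.7 -14.4 6.6" --claw 0

```text
t: 9.9
tcp_pos: [0.6402, -0.1351, 0.1743]
ee_rot: [0.15, 0.68, 0.703, -0.145]
force: [0.2, -0.4, -9.1]
width: 0.0148
```

```bash
python3 - <<'E'
from h import *
np.set_printoptions(suppress=True,precision=4)
s=sense(); print(s['t'],s['tcp_pos'],s['force'],s['width'],s['q'])
p=read_camera('wrist'); save(p,'w10.png'); t=read_camera('scene'); save(t,'s10.png',(250,110,450,260),4); u=read_camera('top'); save(u,'t10.png',(230,120,430,270),4)
print(barnow())
c,R=pose(); Rb=R*REL; h=c+R.apply(OFF)
for q in(p,t,u):print(proj(q,[h,h+Rb.apply([.025*np.cos(np.radians(40)),0,.025*np.sin(np.radians(40))]),h+Rb.apply([-.3,0,0])]).round(1).tolist())
E
```

```text
9.9 [ 0.6402 -0.1351  0.1743] [ 0.1796 -0.3714 -9.1427] 0.0147675226589438 [-0.1199  0.3722  1.4327 -0.4331  1.295  -0.0419]
(array([0.6365, 0.0305, 0.0894]), np.float64(91.66104102247793), np.float64(44.01535388083818), array([-0.0617, -0.097 ,  0.0894]))
[[321.0, -117.0], [321.7, -197.0], [319.3, 492.6]]
[[378.3, 206.7], [383.6, 203.4], [327.5, 184.2]]
[[286.1, 169.4], [278.3, 169.8], [359.0, 145.5]]
```

View pics/s10.png

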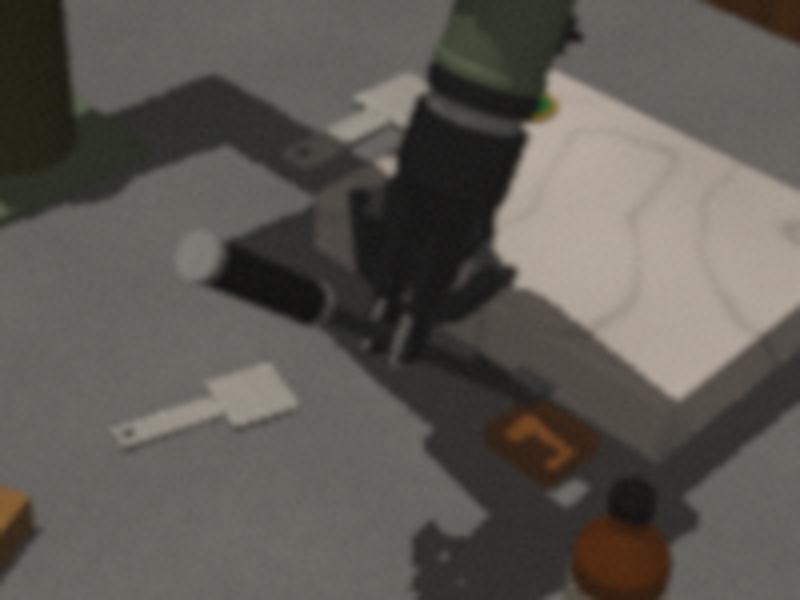

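View pics/w10.png

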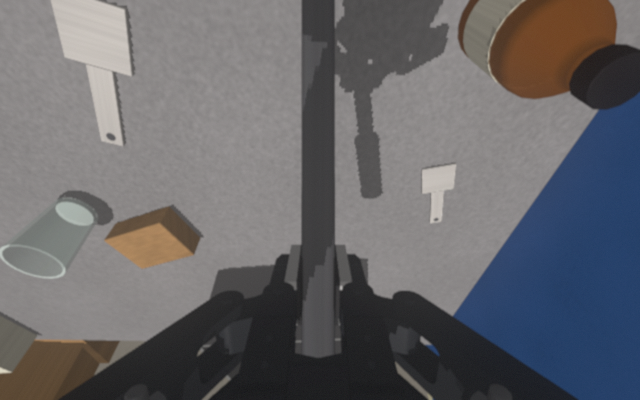

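View pics/t10.png

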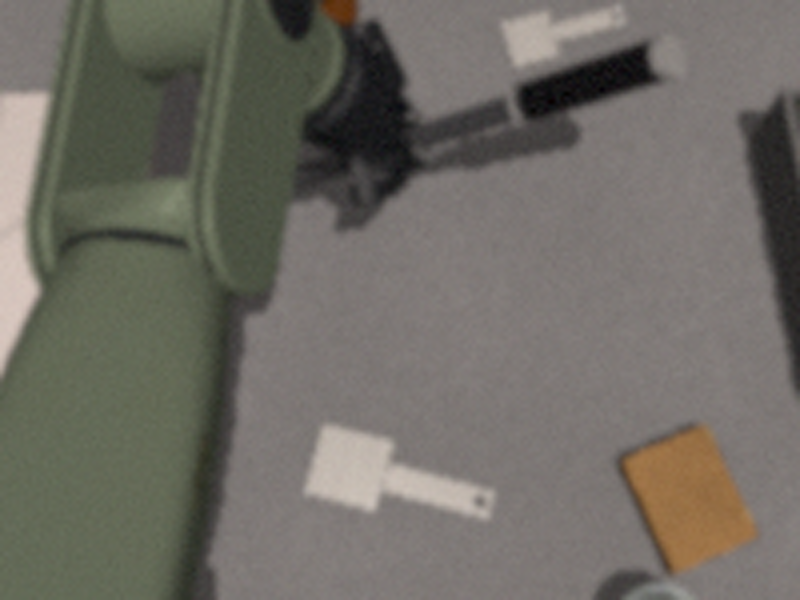

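```bash
python3 - <<'E'
from h import *
np.set_printoptions(suppress=True,precision=4)
for h in [(-.045,-.098,.06),(-.042,-.098,.034),(-.042,-.098,.031)]: print(inc(*bartarget(slab(*h),91.7,44)))
E
```

```text
[ 2.73  0.12  2.01 -0.12  0.02 -0.07]
[ 4.07  0.11  4.26 -0.12  0.02 -0.07]
[ 4.19  0.11  4.53 -0.12  0.02 -0.07]
```

Emit:
carry_out --pt "1.5 0.1 1 0 0 0" --pt "2.7 0.1 2 0 0 0" --pt "3.3 0.1 3 0 0 0" --pt "3.8 0.1 3.8 0 0 0" --pt "4.05 0.1 4.2 0 0 0" --pt "4.05 0.1 4.2 0 0 0" --pt "4.05 0.1 4.2 0 0 0" --claw 0

```text
t: 10.75
tcp_pos: [0.6417, -0.1166, 0.1212]
ee_rot: [0.151, 0.681, 0.702, -0.145]
force: [0.3, -0.0, -9.3]
width: 0.0148
```

```bash
python3 - <<'E'
from h import *
np.set_printoptions(suppress=True,precision=4)
c,R,sd,F=avgpose(5); print(barnow(c,R),F,sense()['t'])
t=read_camera('scene'); save(t,'s11.png',(330,160,430,235),8)
Rb=R*REL; h=c+R.apply(OFF); print(proj(t,[h,h+Rb.apply([.025*np.cos(np.radians(40)),0,.025*np.sin(np.radians(40))])]))
for h in [(-.042,-.098,.031),(-.02,-.098,.031),(-.008,-.098,.031)]: print(inc(*bartarget(slab(*h),91.7,44)))
E
```

```text
(array([0.6379, 0.05  , 0.0354]), np.float64(91.56272858600605), np.float64(44.04166848354713), array([-0.0423, -0.099 ,  0.0354])) [-0.2652 -0.0984 -9.1879] 11.0
[[381.41   216.9276]
 [386.5188 213.6039]]
[ 0.18 -0.03  0.39 -0.06  0.02 -0.11]
[ 2.19 -0.02 -0.51 -0.06  0.02 -0.11]
[ 3.28 -0.02 -1.01 -0.06  0.02 -0.11]
```

View pics/s11.png

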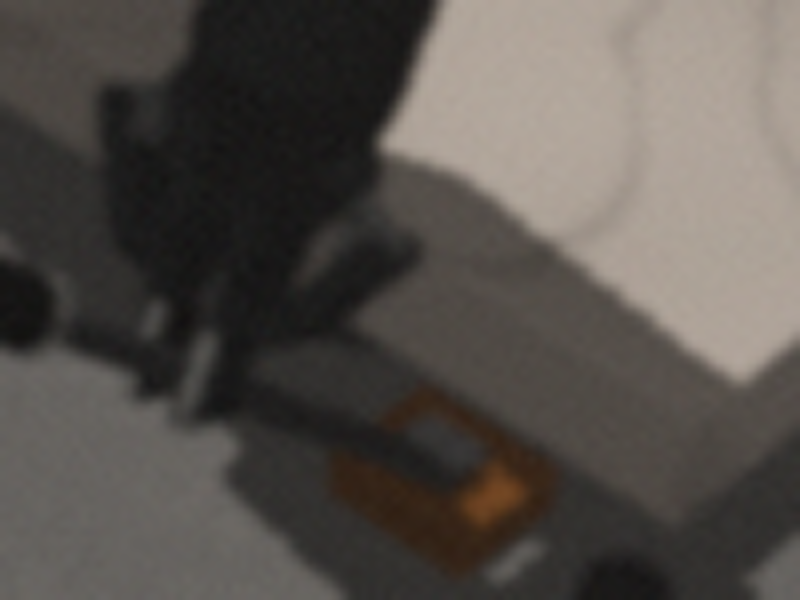

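Emit:
carry_out --pt "0.1 0 0.2 0 0 0" --pt "0.2 0 0.4 0 0 0" --pt "0.2 0 0.4 0 0 0" --pt "0.2 0 0.4 0 0 0" --claw 0

```text
t: 11.45
tcp_pos: [0.6413, -0.1163, 0.1166]
ee_rot: [0.151, 0.681, 0.702, -0.145]
force: [-1.4, 0.3, -9.1]
width: 0.0143
```

```bash
python3 - <<'E'
from h import *
np.set_printoptions(suppress=True,precision=4)
c,R,sd,F=avgpose(5); print(barnow(c,R),F,sense()['t'])
for h in [(-.042,-.098,.03),(-.02,-.098,.031),(-.008,-.098,.031)]: print(inc(*bartarget(slab(*h),91.7,44)))
E
```

```text
(array([0.6374, 0.0503, 0.0306]), np.float64(91.59847949871062), np.float64(44.02563989667535), array([-0.0419, -0.0985,  0.0306])) [-0.2139 -0.2546 -9.2695] 11.7
[ 0.03 -0.04  0.09 -0.05  0.03 -0.11]
[ 1.99 -0.03 -0.91 -0.05  0.03 -0.11]
[ 3.09 -0.03 -1.4  -0.05  0.03 -0.11]
```

Emit:
carry_out --pt "0.04 0 0.09 0 0 0" --pt "0.04 0 0.09 0 0 0" --pt "0.04 0 0.09 0 0 0"

```text
t: 12.0
tcp_pos: [0.6416, -0.1163, 0.116]
ee_rot: [0.151, 0.681, 0.702, -0.144]
force: [-1.1, -0.1, -8.7]
width: 0.0144
```

```bash
python3 - <<'E'
from h import *
np.set_printoptions(suppress=True,precision=4)
c,R,sd,F=avgpose(4); print(barnow(c,R),F,sense()['t'])
t=read_camera('scene'); save(t,'s12.png',(330,160,430,235),8)
E
```

```text
(array([0.6376, 0.0503, 0.0298]), np.float64(91.58419727734405), np.float64(44.027345980628475), array([-0.0419, -0.0987,  0.0298])) [-0.4996 -0.157  -8.9926] 12.2
```

View pics/s12.png

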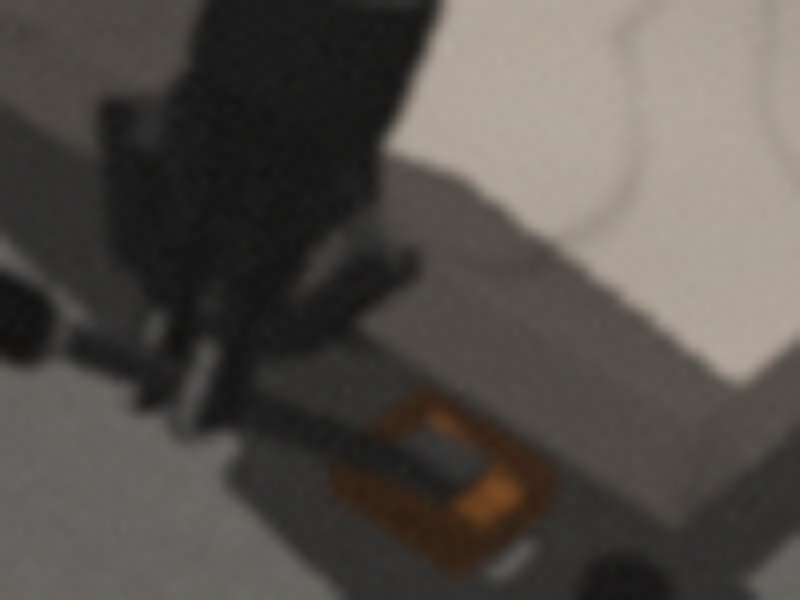

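Emit:
carry_out --pt "0.04 0 0.09 0 0 0" --pt "0.06 0 0.13 0 0 0" --pt "0.06 0 0.13 0 0 0"

```text
t: 12.55
tcp_pos: [0.642, -0.1168, 0.1153]
ee_rot: [0.152, 0.681, 0.702, -0.144]
force: [-0.5, -1.3, -7.1]
width: 0.0149
```

```bash
python3 - <<'E'
from h import *
np.set_printoptions(suppress=True,precision=4)
c,R,sd,F=avgpose(4); print(barnow(c,R),F,sense()['wrist_torque'],sense()['t'])
E
```

```text
(array([0.638 , 0.0499, 0.0289]), np.float64(91.53717253923342), np.float64(44.069523580290046), array([-0.0424, -0.0991,  0.0289])) [-0.3842 -1.513  -7.0571] [0.5204 0.0942 0.0091] 12.75
```

```bash
python3 - <<'E'
from h import *
np.set_printoptions(suppress=True,precision=4)
for h in [(-.042,-.098,.0297),(-.03,-.098,.0297),(-.02,-.098,.0297),(-.014,-.098,.0297),(-.010,-.098,.0297)]: print(inc(*bartarget(slab(*h),91.7,44)))
E
```

```text
[ 0.   -0.07 -0.07 -0.02  0.07 -0.13]
[ 1.1  -0.06 -0.56 -0.02  0.07 -0.13]
[ 2.01 -0.06 -0.97 -0.02  0.07 -0.13]
[ 2.55 -0.06 -1.22 -0.02  0.07 -0.13]
[ 2.92 -0.06 -1.38 -0.02  0.07 -0.13]
```

Emit:
carry_out --pt "0 -0.05 -0.07 0 0 0" --pt "0.5 -0.05 -0.3 0 0 0" --pt "1.1 -0.05 -0.56 0 0 0" --pt "1.6 -0.05 -0.78 0 0 0" --pt "2 -0.05 -0.97 0 0 0" --pt "2.3 -0.05 -1.1 0 0 0" --pt "2.55 -0.05 -1.22 0 0 0" --pt "2.75 -0.05 -1.3 0 0 0" --pt "2.9 -0.05 -1.38 0 0 0" --pt "2.9 -0.05 -1.38 0 0 0"

```text
t: 13.75
tcp_pos: [0.6404, -0.0843, 0.1157]
ee_rot: [0.152, 0.681, 0.702, -0.144]
force: [0.4, 0.1, -9.0]
width: 0.0146
```

```bash
python3 - <<'E'
from h import *
np.set_printoptions(suppress=True,precision=4)
c,R,sd,F=avgpose(4); print(barnow(c,R),F,sense()['wrist_torque'],sense()['t'])
t=read_camera('scene'); save(t,'s13.png',(330,160,430,235),8); u=read_camera('top'); save(u,'t13.png',(230,120,430,270),4)
for h in [(-.007,-.098,.0297)]: print(inc(*bartarget(slab(*h),91.7,44)))
E
```

```text
(array([0.6364, 0.0822, 0.0294]), np.float64(91.54877738955993), np.float64(44.04605628829199), array([-0.0101, -0.0984,  0.0294])) [ 0.0154  0.0273 -9.3532] [0.8603 0.0448 0.0642] 13.95
[ 0.29  0.   -0.14 -0.04  0.06 -0.13]
```

View pics/s13.png

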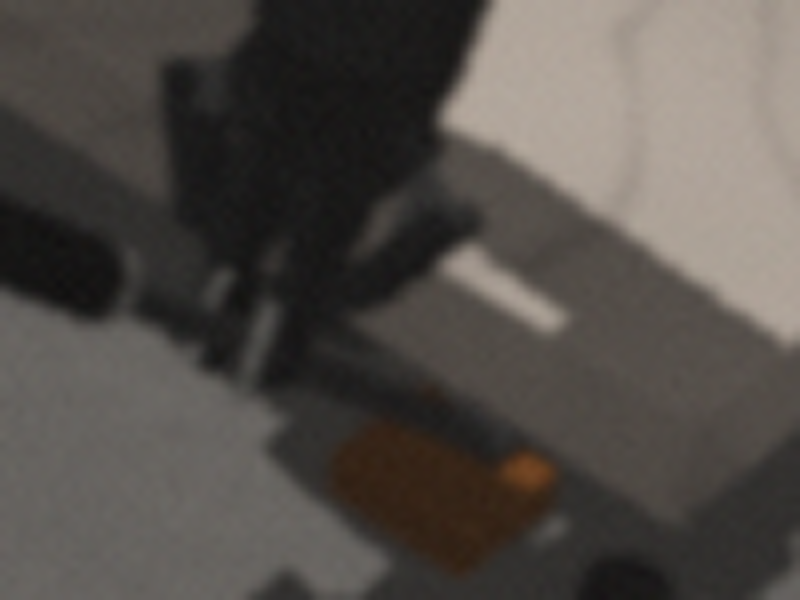

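View pics/t13.png

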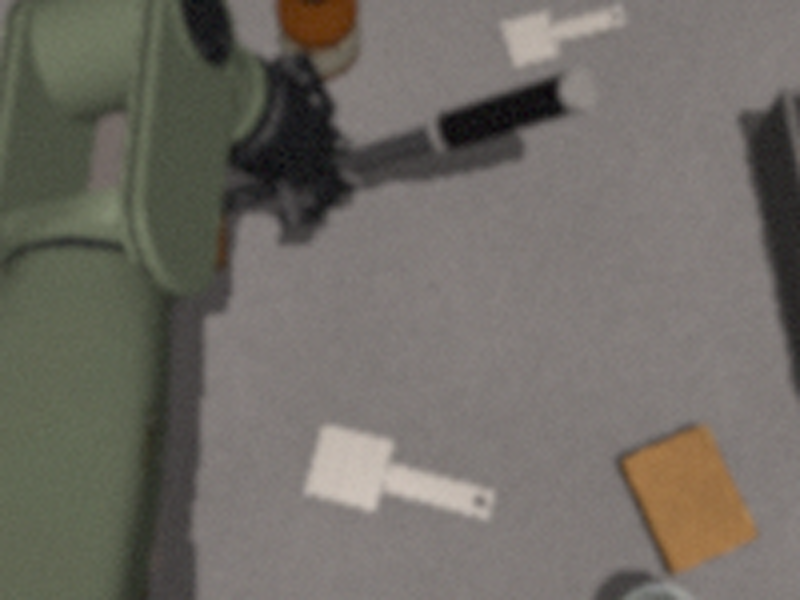

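Emit:
carry_out --pt "0.1 0 -0.05 0 0 0" --pt "0.2 0 -0.09 0 0 0" --pt "0.29 0 -0.13 0 0 0" --pt "0.29 0 -0.13 0 0 0"

```text
t: 14.45
tcp_pos: [0.6403, -0.0813, 0.1158]
ee_rot: [0.152, 0.681, 0.702, -0.144]
force: [-0.4, 1.0, -9.1]
width: 0.0145
```

```bash
python3 - <<'E'
from h import *
np.set_printoptions(suppress=True,precision=4)
c,R,sd,F=avgpose(4); print(barnow(c,R),F,sense()['wrist_torque'],sense()['t'])
E
```

```text
(array([0.6363, 0.0852, 0.0294]), np.float64(91.54165278632287), np.float64(44.05258587282818), array([-0.007 , -0.0984,  0.0294])) [-0.3289 -0.022  -9.0218] [ 0.9024 -0.0007  0.0222] 14.65
```

Emit:
carry_out --pt "0.08 0 -0.04 0 0 0" --pt "0.16 0 -0.08 0 0 0" --pt "0.16 0 -0.08 0 0 0"

```text
t: 14.95
tcp_pos: [0.6402, -0.0795, 0.1157]
ee_rot: [0.152, 0.681, 0.702, -0.144]
force: [-0.2, 0.1, -8.7]
width: 0.0147
```

```bash
python3 - <<'E'
from h import *
np.set_printoptions(suppress=True,precision=4)
c,R,sd,F=avgpose(4); print(barnow(c,R),F,sense()['wrist_torque'],sense()['t'])
E
```

```text
(array([0.6362, 0.0871, 0.0295]), np.float64(91.54072747177698), np.float64(44.04352678635479), array([-0.0051, -0.0984,  0.0295])) [ 0.073  -0.0529 -9.2563] [0.9229 0.0354 0.0001] 15.15
```

```bash
cat > path.py <<'E'
from h import *
import sys
np.set_printoptions(suppress=True,precision=2)
def path(th0,th1,x0,n,z=.0292,y=-.0984,yaw=91.6,sgn=1):
    for k in range(1,n+1):
        th=th0+(th1-th0)*k/n
        x=x0-.006*np.radians(th0-th)*1.0
        print(round(th,1),inc(*bartarget(slab(x,y,z),yaw,th)).tolist())
E
python3 - <<'E'
from path import *
path(44,22,-.0051,11)
E
```

```text
42.0 [-0.03, 0.01, 0.7, 0.01, 2.04, -0.03]
40.0 [-0.05, 0.0, 1.36, 0.01, 4.04, -0.02]
38.0 [-0.05, 0.0, 2.02, 0.0, 6.04, -0.01]
36.0 [-0.02, -0.0, 2.69, 0.0, 8.04, -0.0]
34.0 [0.02, -0.01, 3.35, -0.0, 10.04, 0.01]
32.0 [0.09, -0.01, 4.0, -0.01, 12.04, 0.02]
30.0 [0.19, -0.01, 4.66, -0.01, 14.04, 0.03]
28.0 [0.3, -0.02, 5.31, -0.01, 16.04, 0.04]
26.0 [0.44, -0.02, 5.95, -0.01, 18.04, 0.05]
24.0 [0.6, -0.02, 6.59, -0.02, 20.04, 0.06]
22.0 [0.78, -0.02, 7.22, -0.02, 22.04, 0.07]
```

Emit:
carry_out --pt "0 0 0.7 0 2 0" --pt "-0.05 0 1.36 0 4 0" --pt "-0.05 0 2 0 6 0" --pt "-0.02 0 2.7 0 8 0" --pt "0.02 0 3.35 0 10 0" --pt "0.09 0 4 0 12 0" --pt "0.19 0 4.66 0 14 0" --pt "0.19 0 4.66 0 14 0"

```text
t: 15.95
tcp_pos: [0.6413, -0.0959, 0.0732]
ee_rot: [0.064, 0.694, 0.715, -0.059]
force: [-0.9, 7.1, -1.6]
width: 0.0147
```

```bash
python3 - <<'E'
from path import *
np.set_printoptions(suppress=True,precision=4)
c,R,sd,F=avgpose(3); print(barnow(c,R),F,sense()['wrist_torque'],sense()['t'])
path(30,10,-.0066,10)
E
```

```text
(array([0.6368, 0.087 , 0.0305]), np.float64(91.62745579609289), np.float64(29.93636371613774), array([-0.0053, -0.099 ,  0.0305])) [-1.4825  7.0322 -2.4338] [1.0487 0.2779 0.1961] 16.1
28.0 [-0.17, -0.1, 0.85, 0.08, 1.99, 0.1]
26.0 [-0.19, -0.11, 1.51, 0.07, 3.98, 0.11]
24.0 [-0.19, -0.11, 2.16, 0.07, 5.98, 0.12]
22.0 [-0.17, -0.12, 2.82, 0.06, 7.98, 0.14]
20.0 [-0.12, -0.12, 3.48, 0.06, 9.98, 0.15]
18.0 [-0.05, -0.12, 4.13, 0.05, 11.98, 0.16]
16.0 [0.04, -0.13, 4.78, 0.04, 13.98, 0.17]
14.0 [0.15, -0.13, 5.42, 0.04, 15.98, 0.18]
12.0 [0.29, -0.13, 6.06, 0.03, 17.98, 0.19]
10.0 [0.44, -0.14, 6.7, 0.03, 19.98, 0.2]
```

```bash
python3 - <<'E'
from path import *
for k in range(1,12):
    th=30-2*k; print(th,inc(*bartarget(slab(-.0058-.002*np.radians(30-th),-.0988,.0290),91.6,th)).tolist())
E
```

```text
28 [-0.07, -0.06, 0.85, 0.08, 1.99, 0.1]
26 [-0.08, -0.07, 1.51, 0.07, 3.98, 0.11]
24 [-0.07, -0.07, 2.16, 0.07, 5.98, 0.12]
22 [-0.03, -0.08, 2.82, 0.06, 7.98, 0.14]
20 [0.03, -0.08, 3.47, 0.06, 9.98, 0.15]
18 [0.11, -0.08, 4.12, 0.05, 11.98, 0.16]
16 [0.22, -0.09, 4.77, 0.04, 13.98, 0.17]
14 [0.34, -0.09, 5.41, 0.04, 15.98, 0.18]
12 [0.49, -0.09, 6.05, 0.03, 17.98, 0.19]
10 [0.66, -0.1, 6.68, 0.03, 19.98, 0.2]
8 [0.86, -0.1, 7.3, 0.02, 21.98, 0.21]
```

Emit:
carry_out --pt "-0.07 0 0.85 0 2 0" --pt "-0.08 0 1.5 0 4 0" --pt "-0.07 0 2.15 0 6 0" --pt "-0.03 0 2.8 0 8 0" --pt "0.03 0 3.45 0 10 0" --pt "0.11 0 4.1 0 12 0" --pt "0.22 0 4.75 0 14 0" --pt "0.34 0 5.4 0 16 0" --pt "0.34 0 5.4 0 16 0"

```text
t: 17.0
tcp_pos: [0.6428, -0.1024, 0.0218]
ee_rot: [-0.034, 0.694, 0.718, 0.037]
force: [-2.3, 4.4, 2.1]
width: 0.0143
```

```bash
python3 - <<'E'
from path import *
np.set_printoptions(suppress=True,precision=4)
c,R,sd,F=avgpose(3); print(barnow(c,R),F,sense()['wrist_torque'],sense()['t'])
t=read_camera('scene'); save(t,'s14.png',(280,130,480,280),4)
E
```

```text
(array([0.6375, 0.0851, 0.0306]), np.float64(91.82945478217029), np.float64(14.095713606987152), array([-0.0071, -0.0997,  0.0306])) [-2.2452  3.301   2.103 ] [0.0975 0.4044 0.4635] 17.15
```

View pics/s14.png

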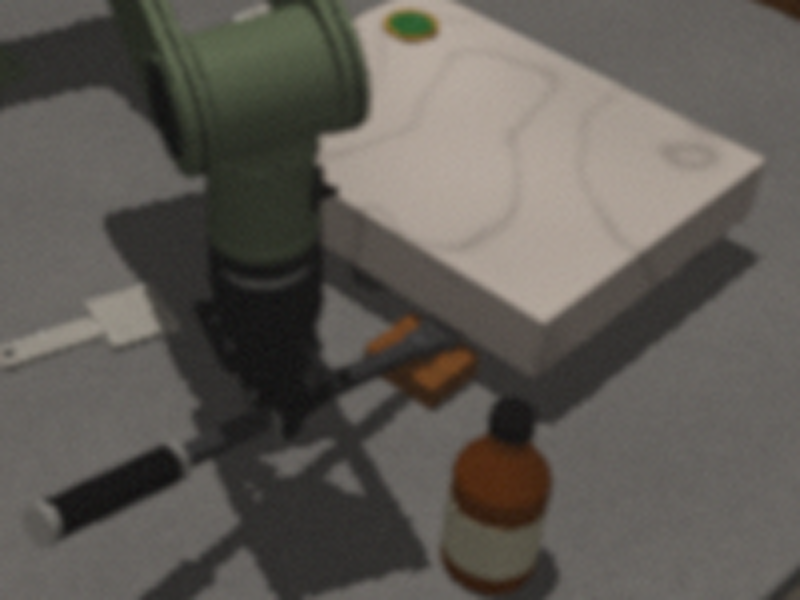

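```bash
python3 - <<'E'
from path import *
for th in (12,10,8,6,4,2,1,0):
    print(th,inc(*bartarget(slab(-.0073-.002*np.radians(14-th),-.0993,.0290),91.8,th)).tolist())
E
```

```text
12 [-0.06, -0.09, 0.86, 0.15, 2.16, 0.11]
10 [-0.07, -0.1, 1.52, 0.14, 4.16, 0.12]
8 [-0.05, -0.1, 2.17, 0.13, 6.16, 0.13]
6 [-0.01, -0.11, 2.82, 0.13, 8.16, 0.14]
4 [0.05, -0.11, 3.48, 0.12, 10.16, 0.15]
2 [0.13, -0.12, 4.12, 0.12, 12.16, 0.17]
1 [0.18, -0.12, 4.45, 0.12, 13.16, 0.17]
0 [0.24, -0.12, 4.77, 0.11, 14.16, 0.18]
```

Emit:
carry_out --pt "-0.06 0 0.86 0 2.1 0" --pt "-0.07 0 1.5 0 4.1 0" --pt "-0.05 0 2.15 0 6.1 0" --pt "-0.01 0 2.8 0 8.1 0" --pt "0.05 0 3.45 0 10.1 0" --pt "0.09 0 3.8 0 11.1 0" --pt "0.09 0 3.8 0 11.1 0"

```text
t: 17.9
tcp_pos: [0.6436, -0.0987, -0.0152]
ee_rot: [-0.102, 0.687, 0.712, 0.104]
force: [-3.5, -0.8, 3.6]
width: 0.015
```

```bash
python3 - <<'E'
from path import *
np.set_printoptions(suppress=True,precision=4)
c,R,sd,F=avgpose(3); print(barnow(c,R),F,sense()['wrist_torque'],sense()['t'])
for th in (2,1,0,-.5):
    print(th,inc(*bartarget(slab(-.0077,-.0993,.0294),91.8,th)).tolist())
E
```

```text
(array([0.638 , 0.0837, 0.0289]), np.float64(91.93957841574732), np.float64(3.1845226122102943), array([-0.0086, -0.1001,  0.0289])) [-2.9863 -1.5316  3.5091] [-0.2394  0.4637  0.6208] 18.05
2 [0.08, -0.16, 0.39, 0.14, 1.23, 0.24]
1 [0.07, -0.16, 0.72, 0.14, 2.23, 0.25]
0 [0.06, -0.16, 1.05, 0.13, 3.23, 0.25]
-0.5 [0.07, -0.17, 1.21, 0.13, 3.73, 0.25]
```

Emit:
carry_out --pt "0.08 -0.05 0.39 0 1.2 0" --pt "0.07 -0.1 0.7 0 2.2 0.1" --pt "0.06 -0.1 1.05 0 3.2 0.2" --pt "0.06 -0.1 1.05 0 3.2 0.2"

```text
t: 18.45
tcp_pos: [0.6439, -0.096, -0.0224]
ee_rot: [-0.121, 0.685, 0.708, 0.123]
force: [-5.1, -2.2, 13.0]
width: 0.0148
```

```bash
python3 - <<'E'
from path import *
np.set_printoptions(suppress=True,precision=4)
c,R,sd,F=avgpose(3); print(barnow(c,R),F,sense()['wrist_torque'],sense()['t'])
t=read_camera('scene'); save(t,'s15.png',(280,150,440,270),5)
Rb=R*REL; h=c+R.apply(OFF); print(proj(t,[h,h+Rb.apply([-.3,0,0]),h+Rb.apply([-.42,0,0])]))
E
```

```text
(array([0.6385, 0.0837, 0.0315]), np.float64(91.81930564282945), np.float64(0.006333726429020849), array([-0.0086, -0.1005,  0.0315])) [-5.4294 -2.0519 12.9456] [0.0462 0.948  0.8799] 18.6
[[388.5972 213.0438]
 [319.9458 263.2857]
 [287.1615 287.2786]]
```

View pics/s15.png

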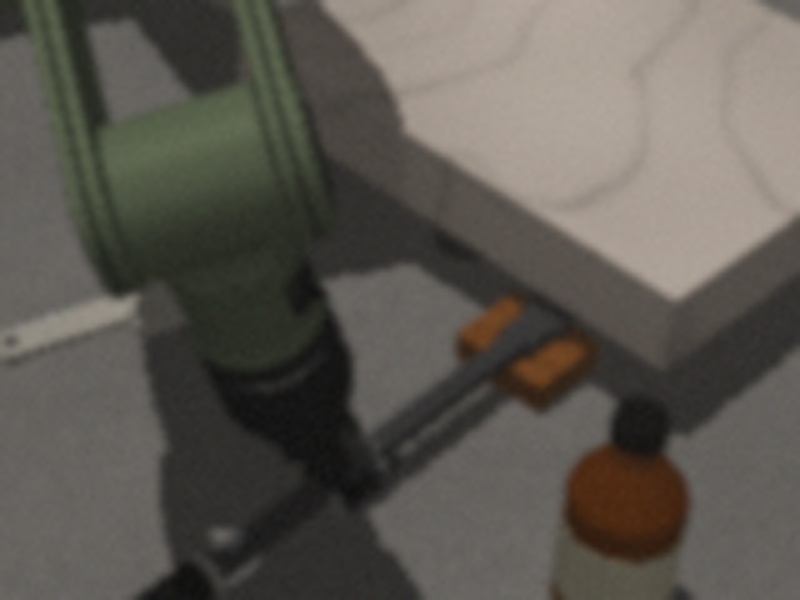

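Emit:
carry_out --pt "0 -0.1 -0.08 0 0 0" --pt "0 -0.1 -0.12 0 0 0" --pt "0 -0.1 -0.12 0 0 0"

```text
t: 18.95
tcp_pos: [0.6434, -0.0961, -0.0212]
ee_rot: [-0.12, 0.685, 0.708, 0.123]
force: [-0.5, 0.8, 4.0]
width: 0.0143
```

Emit:
carry_out --pt "0 0 0 0 0 0" --pt "0 0 0 0 0 0" --pt "0 0 0 0 0 0" --pt "0 0 0 0 0 0" --pt "0 0 0 0 0 0" --claw 4.5

```text
t: 19.45
tcp_pos: [0.6433, -0.0961, -0.0214]
ee_rot: [-0.12, 0.685, 0.708, 0.123]
force: [-0.1, -0.4, 1.2]
width: 0.0449
```

```bash
python3 - <<'E'
from path import *
np.set_printoptions(suppress=True,precision=4)
c,R,sd,F=avgpose(3); print(barnow(c,R),F,sense()['width'],sense()['t'],c)
t=read_camera('scene'); save(t,'s16.png',(280,150,440,270),5); p=read_camera('wrist'); save(p,'w16.png')
E
```

```text
(array([0.6379, 0.0836, 0.0325]), np.float64(91.81527603282244), np.float64(0.02280425474172073), array([-0.0087, -0.1   ,  0.0325])) [ 0.123  -0.1961  0.774 ] 0.04519905178461407 19.6 [ 0.6434 -0.0961 -0.0213]
```

View pics/s16.png

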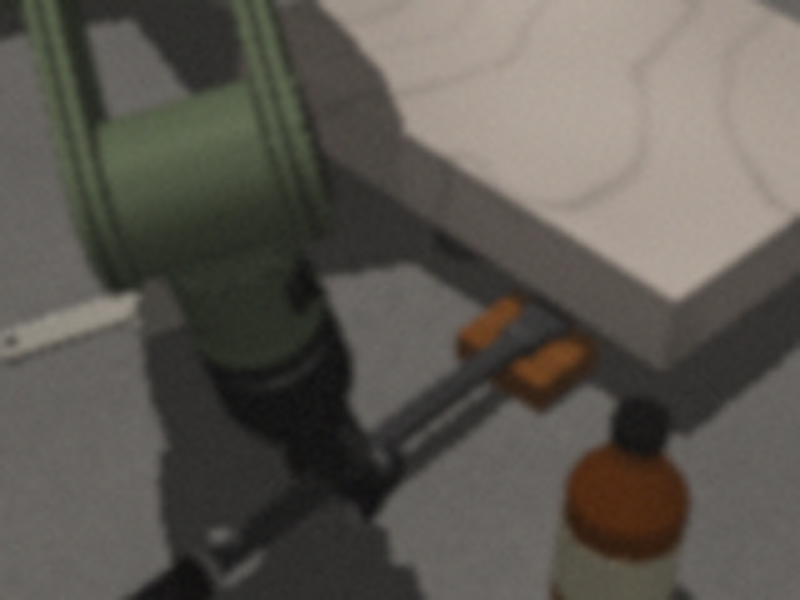

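View pics/w16.png

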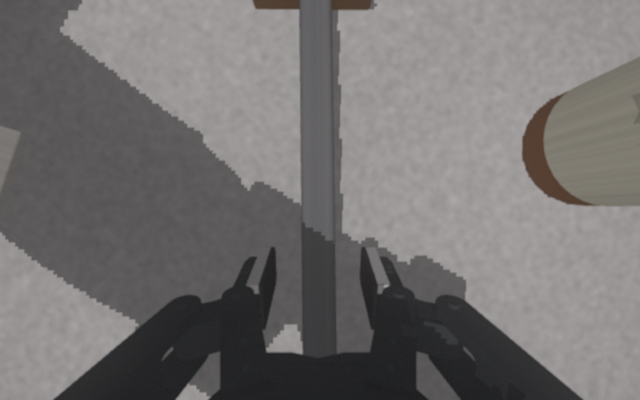

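Released; the bar stays flat on the block and the slab stays up (scene: shaft lies over the block at crop (530,335)). Backing out along the tool axis and going to the shim tab.

Emit:
carry_out --pt "0 0 -3 0 0 0" --pt "0 0 -6 0 0 0" --pt "0 0 -10 0 0 0" --pt "0 0 -14 0 0 0" --pt "0 0 -15 0 0 0" --pt "0 0 -15 0 0 0" --claw 4.5

```text
t: 20.3
tcp_pos: [0.6452, -0.1486, 0.1226]
ee_rot: [-0.117, 0.685, 0.708, 0.124]
force: [0.1, 0.6, -0.1]
width: 0.0448
```

```bash
python3 - <<'E'
from h import *
np.set_printoptions(suppress=True,precision=4)
c,R=pose(); print(c,sense()['t'])
Rt=tool(75.2,0); print(inc([.4072,-.1602,.09],Rt))
t=read_camera('scene'); save(t,'s17.png',(280,110,480,260),4)
E
```

```text
[ 0.6452 -0.1486  0.1226] 20.3
[ -1.37 -23.88   2.58  -1.99 -19.65  16.57]
```

View pics/s17.png

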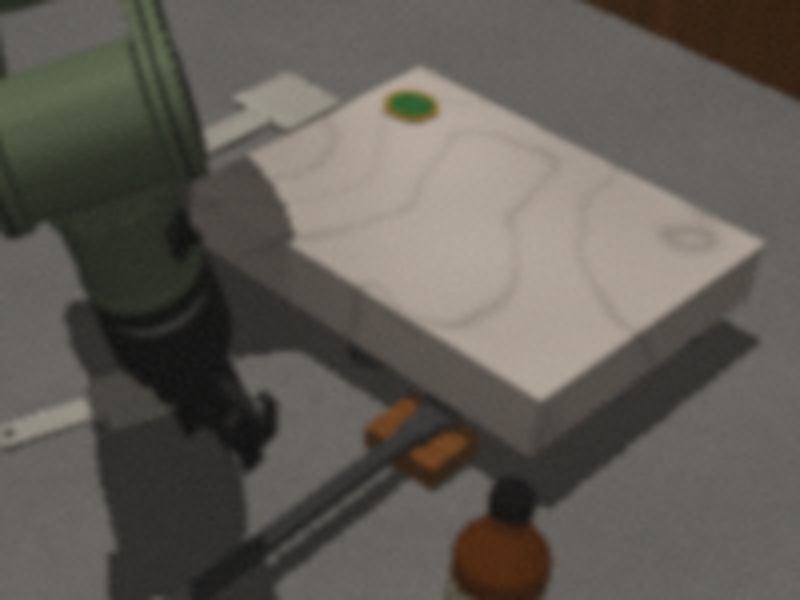

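Emit:
carry_out --pt "-0.2 -4 0.4 -0.3 -3.3 2.8" --pt "-0.5 -8 0.9 -0.7 -6.5 5.5" --pt "-0.7 -12 1.3 -1 -10 8.3" --pt "-0.9 -16 1.7 -1.3 -13 11" --pt "-1.2 -20 2.2 -1.7 -16.4 13.8" --pt "-1.4 -23.9 2.6 -2 -19.7 16.6" --pt "-1.4 -23.9 2.6 -2 -19.7 16.6" --pt "-1.4 -23.9 2.6 -2 -19.7 16.6" --pt "-1.4 -23.9 2.6 -2 -19.7 16.6" --claw 4

```text
t: 21.25
tcp_pos: [0.4057, -0.1589, 0.0876]
ee_rot: [-0.002, 0.792, 0.61, -0.001]
force: [0.8, -1.3, 0.0]
width: 0.0396
```

```bash
python3 - <<'E'
from h import *
np.set_printoptions(suppress=True,precision=4)
c,R=pose(); print(c,sense()['t'],sense()['q'].round(3))
Rt=tool(75.2,0); print(inc([.4072,-.1602,.0],Rt))
p=read_camera('wrist'); save(p,'w18.png')
E
```

```text
[ 0.4057 -0.1589  0.0876] 21.25 [-0.572  0.031  1.97  -0.001  1.145 -0.314]
[-0.09  0.22  8.76 -0.28 -0.05  0.04]
```

View pics/w18.png

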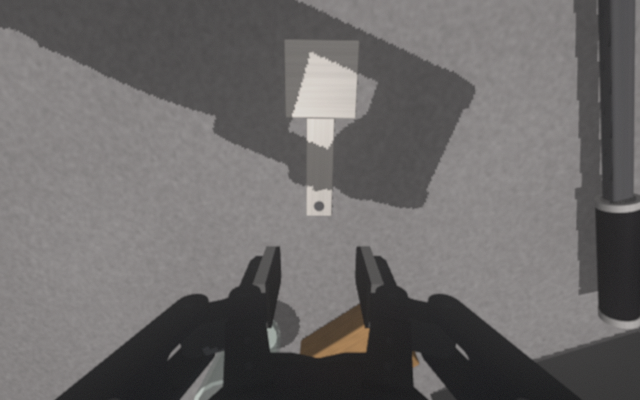

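```bash
python3 - <<'E'
from h import *
np.set_printoptions(suppress=True,precision=4)
p=read_camera('wrist')
q=unp(p,[(285,40),(358.5,40),(358.5,117.5),(285,117.5),(307,215.5),(331.5,215.5),(307,130),(331.5,130)],.006); print(q); c=q[:4].mean(0); print(c)
e=q[4:6].mean(0); d=c-e; print(np.linalg.norm(d),np.degrees(np.arctan2(d[1],d[0])))
g=c-d/np.linalg.norm(d)*.1; print(g, inc([g[0],g[1],-.012],tool(np.degrees(np.arctan2(d[1],d[0])),0)))
E
```

```text
[[ 0.4134 -0.0285  0.006 ]
 [ 0.4701 -0.0435  0.006 ]
 [ 0.4574 -0.1018  0.006 ]
 [ 0.3962 -0.0857  0.006 ]
 [ 0.3905 -0.1776  0.006 ]
 [ 0.4132 -0.1836  0.006 ]
 [ 0.4117 -0.1006  0.006 ]
 [ 0.4324 -0.1061  0.006 ]]
[ 0.4343 -0.0649  0.006 ]
0.12019444207103873 74.35064095972892
[ 0.4073 -0.1612  0.006 ] [-0.14  0.16 10.03 -0.22 -0.02  0.88]
```

Emit:
carry_out --pt "-0.1 0.15 3 0 0 0.9" --pt "-0.1 0.15 6 0 0 0.9" --pt "-0.1 0.15 8.5 0 0 0.9" --pt "-0.1 0.15 10 0 0 0.9" --pt "-0.1 0.15 10 0 0 0.9" --pt "-0.1 0.15 10 0 0 0.9" --claw 3.4

```text
t: 21.95
tcp_pos: [0.4082, -0.1612, -0.0116]
ee_rot: [-0.002, 0.797, 0.604, -0.001]
force: [0.5, -0.7, 1.1]
width: 0.0339
```

```bash
python3 - <<'E'
from h import *
np.set_printoptions(suppress=True,precision=4)
c,R,sd,F=avgpose(3); print(c,F,sense()['t'],sense()['width'])
p=read_camera('wrist'); save(p,'w19.png')
ax=R.as_matrix()
for d in (-.03,-.035,-.04,-.045,-.05): print(d,proj(p,[c+d*ax[:,2]+.011*ax[:,0]+y*.017*ax[:,1] for y in(-1,1)]).round(1).tolist())
E
```

```text
[ 0.4086 -0.1615 -0.0111] [0.0807 0.3767 0.3832] 22.1 0.033701237101349514
-0.03 [[287.1, 232.3], [347.3, 232.3]]
-0.035 [[286.2, 236.0], [348.1, 236.0]]
-0.04 [[285.3, 240.0], [349.1, 240.0]]
-0.045 [[284.3, 244.3], [350.0, 244.3]]
-0.05 [[283.2, 248.8], [351.1, 248.8]]
```

View pics/w19.png

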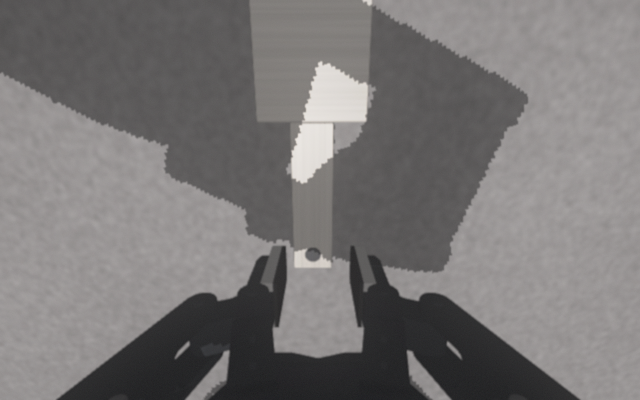

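Emit:
carry_out --pt "0 -0.2 1 0 0 0" --pt "0 -0.2 2 0 0 0" --pt "0 -0.2 2.8 0 0 0" --pt "0 -0.2 2.8 0 0 0" --pt "0 -0.2 2.8 0 0 0" --claw 3.4

```text
t: 22.65
tcp_pos: [0.4062, -0.1608, -0.0391]
ee_rot: [-0.001, 0.797, 0.604, -0.001]
force: [-0.4, -0.8, 0.4]
width: 0.0342
```

```bash
python3 - <<'E'
from h import *
np.set_printoptions(suppress=True,precision=4)
c,R,sd,F=avgpose(3); print(c,F,sense()['t'],sense()['width'])
p=read_camera('wrist'); save(p,'w20.png',(220,180,420,330),4)
E
```

```text
[ 0.4064 -0.1609 -0.0388] [ 0.1243 -0.2519  0.3133] 22.8 0.03421829301894046
```

View pics/w20.png

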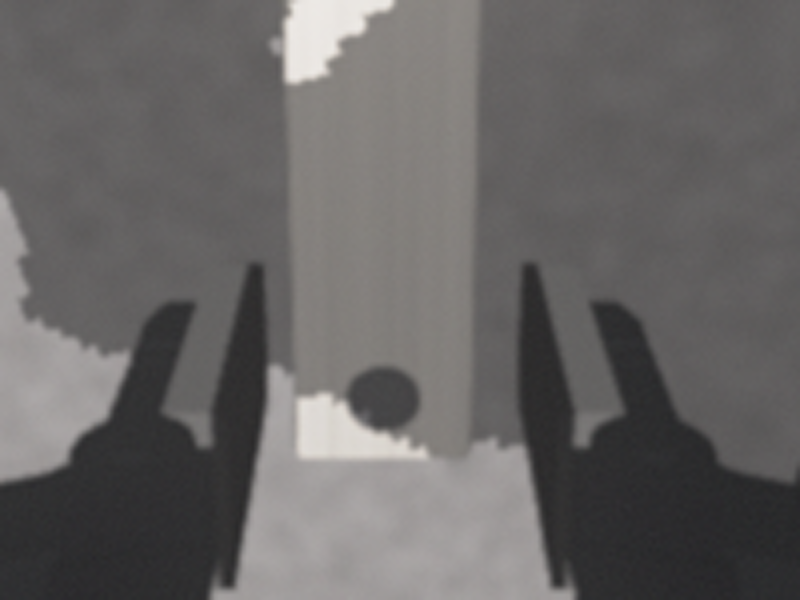

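Emit:
carry_out --pt "0 0 0.1 0 0 0" --pt "0 0 0.2 0 0 0" --pt "0 0 0.3 0 0 0" --pt "0 0 0.3 0 0 0"

```text
t: 23.25
tcp_pos: [0.4071, -0.1613, -0.0407]
ee_rot: [-0.0, 0.797, 0.604, -0.0]
force: [-1.1, 0.4, 8.3]
width: 0.0339
```

```bash
python3 - <<'E'
from h import *
np.set_printoptions(suppress=True,precision=4)
c,R,sd,F=avgpose(3); print(c,F,sense()['t'],sense()['width'])
E
```

```text
[ 0.4071 -0.1613 -0.0407] [-1.7685  0.7833  7.5452] 23.4 0.03406705256742644
```

Emit:
carry_out --pt "0 0 -0.3 0 0 0" --pt "0 0 -0.3 0 0 0" --pt "0 0 -0.3 0 0 0"

```text
t: 23.7
tcp_pos: [0.4072, -0.1613, -0.0376]
ee_rot: [0.0, 0.797, 0.604, -0.0]
force: [0.4, -0.3, 0.9]
width: 0.0341
```

Emit:
carry_out --pt "0 0 0 0 0 0" --pt "0 0 0 0 0 0" --pt "0 0 0 0 0 0" --pt "0 0 0 0 0 0" --pt "0 0 0 0 0 0" --claw 1

```text
t: 24.2
tcp_pos: [0.4071, -0.1613, -0.0374]
ee_rot: [-0.0, 0.797, 0.604, -0.001]
force: [-2.5, 0.9, 5.8]
width: 0.0211
```

```bash
python3 - <<'E'
from h import *
np.set_printoptions(suppress=True,precision=4)
c,R,sd,F=avgpose(3); print(c,F,sense()['t'],sense()['width'])
p=read_camera('wrist'); save(p,'w21.png')
print(np.degrees(np.arctan2(R.as_matrix()[1,0],R.as_matrix()[0,0])))
E
```

```text
[ 0.4071 -0.1613 -0.0374] [-1.7206  0.7228  5.6029] 24.35 0.021031418685407102
74.36258786371107
```

View pics/w21.png

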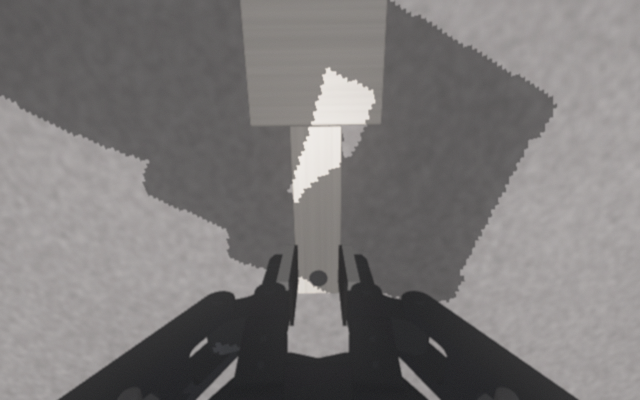

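```bash
python3 - <<'E'
from h import *
np.set_printoptions(suppress=True,precision=4)
z=-.0367
for x in (-.09,): 
    C=slab(x,0,0); T=C-.1*SX; print(C,T,inc([T[0],T[1],z],tool(91.7,0)))
u=read_camera('top'); s=read_camera('scene'); save(u,'t22.png',(150,120,360,280),3); save(s,'s22.png',(280,110,480,260),4)
E
```

```text
[ 0.5404 -0.0007  0.    ] [ 0.5433 -0.1006  0.    ] [  9.52  11.49  -0.09  -0.05   0.03 -17.34]
```

View pics/t22.png

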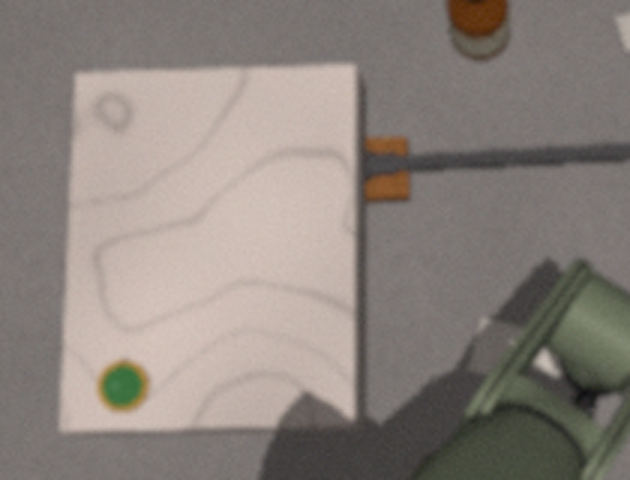

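View pics/s22.png

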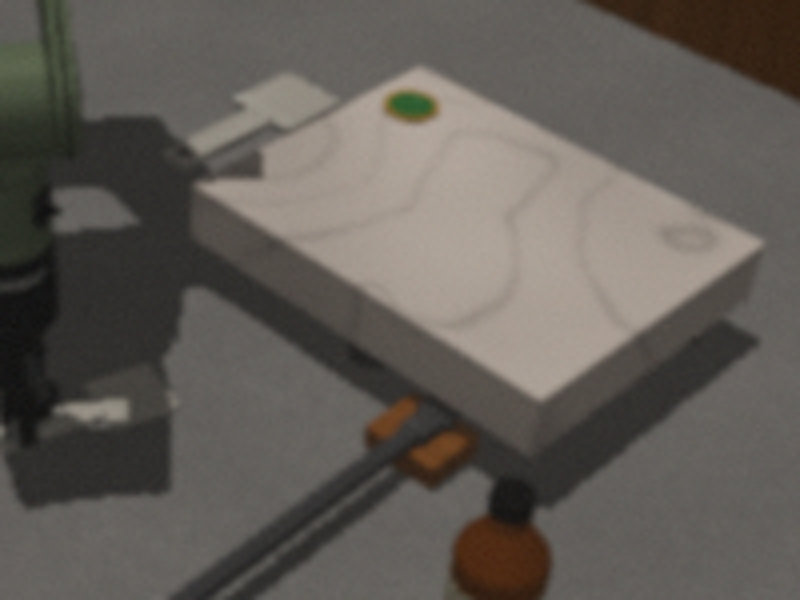

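```bash
cat > slabfit.py <<'E'
from h import *
import pickle
def corners(tilt,zf):
    # tilt deg: + front low. local: lower front edge at origin x=0 z=zf ; returns top corners
    a=np.radians(tilt); P=[]
    for x in(0,.3):
        for y in(-.19,.19): P.append([x*np.cos(a)-.06*np.sin(a),y,zf+x*np.sin(a)+.06*np.cos(a)])
    return np.array(P)
def edges(p,guess,tilt,zf):
    """subpixel edges of top face: sample profiles normal to each predicted edge; returns fitted x,y,yaw"""
    g=p['pixels'].astype(np.float32).mean(2); g=cv2.GaussianBlur(g,(0,0),.8)
    C=corners(tilt,zf); v=np.array(guess,float)
    from scipy.optimize import least_squares
    for it in range(4):
        W=place(C,*v); pairs=[(0,1),(0,2),(1,3),(2,3)]; obs=[]
        cen=proj(p,W.mean(0))[0]
        for a,b in pairs:
            for s in np.linspace(.06,.94,30):
                X=W[a]*(1-s)+W[b]*s; uv=proj(p,X)[0]; e=proj(p,W[b])[0]-proj(p,W[a])[0]; n=np.array([-e[1],e[0]])/np.linalg.norm(e)
                if n@(cen-uv)>0:n=-n
                r=np.arange(-5,5.01,.25); pts=uv+r[:,None]*n
                pr=cv2.remap(g,pts[:,0].astype(np.float32)[None],pts[:,1].astype(np.float32)[None],cv2.INTER_LINEAR)[0]
                d=-np.gradient(pr); k=d.argmax()
                if d[k]<3 or k in(0,len(r)-1): continue
                m=slice(max(k-4,0),k+5); off=(d[m].clip(0)*r[m]).sum()/d[m].clip(0).sum()
                obs.append((a,b,s,uv+off*n,n))
        def res(q):
            W=place(C,*q); return [ (proj(p,W[a]*(1-s)+W[b]*s)[0]-o)@n for a,b,s,o,n in obs]
        r_=least_squares(res,v,loss='soft_l1',f_scale=.3); v=r_.x
    return v,np.sqrt(np.mean(np.clip(np.abs(r_.fun),0,1)**2)),len(obs)
E
python3 - <<'E'
from slabfit import *
np.set_printoptions(suppress=True,precision=4)
p,s,t=pickle.load(open('shots1.pkl','rb'))
print('before top',edges(t,[.5377,.0893,1.6],1.5,.033)); print('before scene',edges(s,[.5377,.0893,1.6],1.5,.033))
u=read_camera('top'); s2=read_camera('scene'); pickle.dump((u,s2),open('shots2.pkl','wb'))
for tl,zf in ((-1.5,.0465),(0,.04)):
    print(tl,'after top',edges(u,[.5377,.0893,1.6],tl,zf)); print('after scene',edges(s2,[.5377,.0893,1.6],tl,zf))
E
```

```text
before top (array([0.5365, 0.0883, 1.598 ]), np.float64(0.33913466630621614), 71)
before scene (array([0.5408, 0.0884, 1.598 ]), np.float64(0.2738602658572592), 90)
-1.5 after top (array([0.5366, 0.0812, 1.5829]), np.float64(0.30503721948699014), 113)
after scene (array([0.5406, 0.0807, 1.5854]), np.float64(0.37403427105110504), 116)
0 after top (array([0.5377, 0.0829, 1.5861]), np.float64(0.40022654654700024), 115)
after scene (array([0.5375, 0.0859, 1.5745]), np.float64(0.6262473670985436), 116)
```

The slab-edge fits before and after the press show the toe dragged the slab about 7–8 mm toward −y with about 0.8° of yaw while it was raised. That should largely reverse when the bar comes back up. I'll place the plate where the foot should land (y ≈ 0.120), then re-measure.

```bash
python3 - <<'E'
from h import *
np.set_printoptions(suppress=True,precision=4)
az=90.9; X=np.array([np.cos(np.radians(az)),np.sin(np.radians(az))])
for py in (-.005,):
    C=np.array([.5378-(py-.12)*.0145,py]); T=C-.1*X; print(C,T,inc([T[0],T[1],-.0367],tool(az,0)))
E
```

```text
[ 0.5396 -0.005 ] [ 0.5412 -0.105 ] [  9.04  11.4   -0.09  -0.05   0.03 -16.54]
```

Emit:
carry_out --pt "0 0 -0.09 0 0 0" --pt "0.9 1.2 -0.09 0 0 -1.7" --pt "2 2.6 -0.09 0 0 -3.7" --pt "3.3 4.2 -0.09 0 0 -6.1" --pt "4.8 6.1 -0.09 0 0 -8.8" --pt "6.3 8 -0.09 0 0 -11.5" --pt "7.6 9.6 -0.09 0 0 -13.9" --pt "8.6 10.9 -0.09 0 0 -15.7" --pt "9 11.4 -0.09 0 0 -16.5" --pt "9 11.4 -0.09 0 0 -16.5" --pt "9 11.4 -0.09 0 0 -16.5" --claw 1

```text
t: 25.7
tcp_pos: [0.5408, -0.1051, -0.037]
ee_rot: [-0.001, 0.702, 0.712, -0.001]
force: [-0.1, 0.5, -0.1]
width: 0.0216
```

```bash
python3 - <<'E'
from h import *
np.set_printoptions(suppress=True,precision=4)
c,R,sd,F=avgpose(3); print(c,F,sense()['t'],sense()['width'])
p=read_camera('wrist'); save(p,'w23.png'); s=read_camera('scene'); save(s,'s23.png',(280,130,440,250),5)
E
```

```text
[ 0.5405 -0.1052 -0.037 ] [ 0.1451  0.3019 -0.8266] 25.85 0.021296059435034712
```

View pics/w23.png

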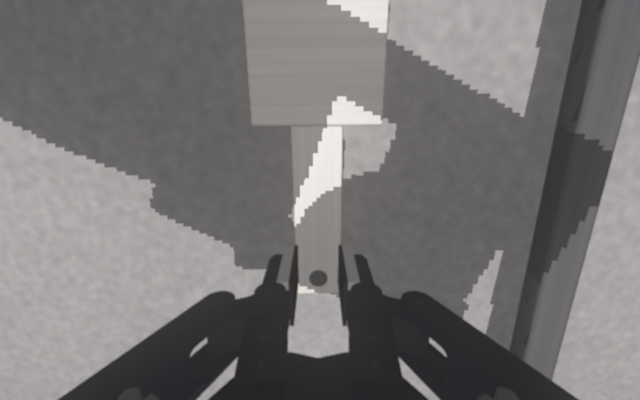

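View pics/s23.png

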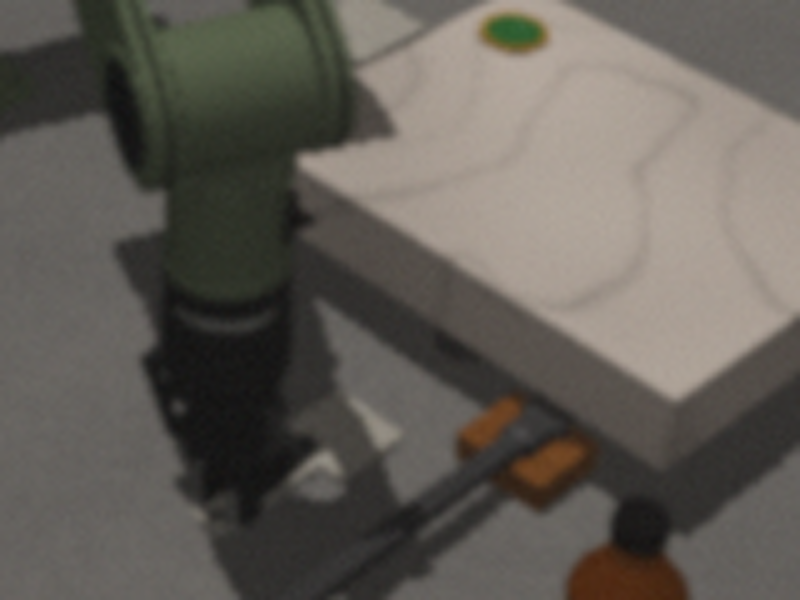

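Emit:
carry_out --pt "1 0 0 0 0 0" --pt "2.2 0 0 0 0 0" --pt "3.5 0 0 0 0 0" --pt "5 0 0 0 0 0" --pt "6 0.05 0 0 0 0" --pt "6.5 0.05 0 0 0 0" --pt "6.5 0.05 0 0 0 0" --claw 1

```text
t: 26.65
tcp_pos: [0.5398, -0.0393, -0.0368]
ee_rot: [-0.001, 0.701, 0.713, -0.001]
force: [-0.0, 0.1, -1.5]
width: 0.021
```

```bash
python3 - <<'E'
from h import *
np.set_printoptions(suppress=True,precision=4)
c,R,sd,F=avgpose(3); print(c,F,sense()['t'],sense()['width'])
s=read_camera('scene'); save(s,'s24.png',(280,130,440,250),5)
print(inc([.5394,.020,c[2]],tool(90.9,0)))
E
```

```text
[ 0.5399 -0.0398 -0.0368] [-0.1718  0.403  -1.1083] 26.8 0.02130781708071911
[ 6.08  0.03  0.   -0.09  0.01 -0.11]
```

View pics/s24.png

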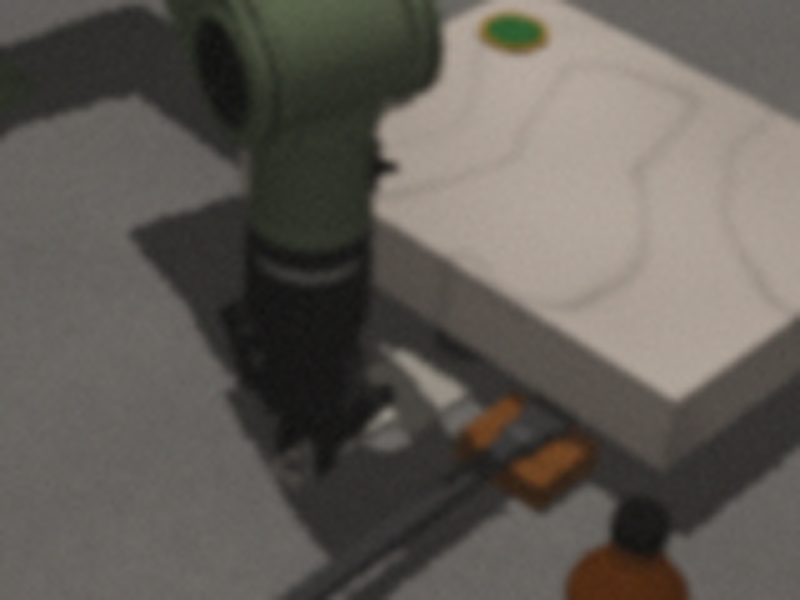

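Emit:
carry_out --pt "0.8 0 0 0 0 0" --pt "1.7 0 0 0 0 0" --pt "2.6 0 0 0 0 0" --pt "3.5 0 0 0 0 0" --pt "4.4 0 0 0 0 0" --pt "5.2 0 0 0 0 0" --pt "5.8 0 0 0 0 0" --pt "6.1 0 0 0 0 0" --pt "6.1 0 0 0 0 0" --pt "6.1 0 0 0 0 0" --claw 1

```text
t: 27.85
tcp_pos: [0.539, 0.0204, -0.0369]
ee_rot: [-0.001, 0.702, 0.712, -0.001]
force: [0.1, 0.6, -0.8]
width: 0.0213
```

```bash
python3 - <<'E'
from slabfit import *
np.set_printoptions(suppress=True,precision=4)
c,R,sd,F=avgpose(3); print(c,F,sense()['t'],sense()['width'])
s=read_camera('scene'); save(s,'s25.png',(280,130,440,250),5); p=read_camera('wrist'); save(p,'w25.png')
X=R.as_matrix()[:,0]; print('plate',c+.1*X)
print('scene',edges(s,[.5377,.0833,1.585],-1.5,.0465))
E
```

```text
[ 0.5391  0.0202 -0.0368] [ 0.0315  0.5551 -1.3178] 28.0 0.0210331328046533
plate [ 0.5377  0.1202 -0.0368]
scene (array([0.5397, 0.0814, 1.5826]), np.float64(0.3805601864769672), 75)
```

View pics/s25.png

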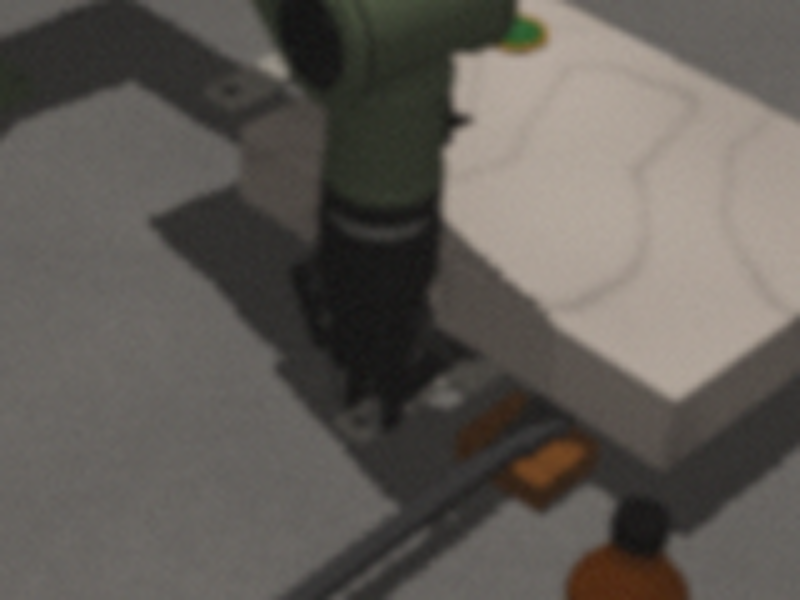

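View pics/w25.png

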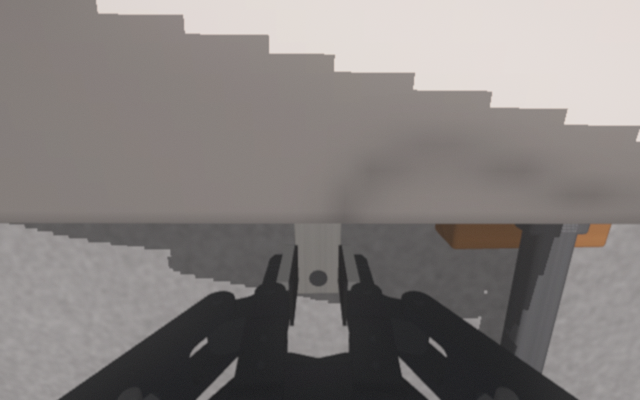

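```bash
python3 - <<'E'
from h import *
np.set_printoptions(suppress=True,precision=4)
p=read_camera('wrist'); print('tab end',unp(p,[(297,292.5),(340,292.5)],.006)); print('slab edge',unp(p,[(100,222),(318,222),(500,222)],.1065),sense()['t'])
E
```

```text
tab end [[0.528  0.0005 0.006 ]
 [0.5518 0.0009 0.006 ]]
slab edge [[0.507  0.0836 0.1065]
 [0.5386 0.0841 0.1065]
 [0.5649 0.0845 0.1065]] 28.15
```

Emit:
carry_out --pt "0 0 0 0 0 0" --pt "0 0 0 0 0 0" --pt "0 0 0 0 0 0" --pt "0 0 0 0 0 0" --claw 4

```text
t: 28.55
tcp_pos: [0.5393, 0.0199, -0.0367]
ee_rot: [-0.0, 0.702, 0.712, -0.001]
force: [-0.5, 0.5, 0.3]
width: 0.04
```

Emit:
carry_out --pt "0 0 -2 0 0 0" --pt "0 0 -6 0 0 0" --pt "0 0 -10 0 0 0" --pt "0 0 -14 0 0 0" --pt "0 0 -16 0 0 0" --pt "0 0 -16 0 0 0" --claw 4

```text
t: 29.15
tcp_pos: [0.543, 0.0196, 0.1278]
ee_rot: [0.003, 0.702, 0.712, 0.002]
force: [0.8, -0.3, 0.9]
width: 0.0404
```

```bash
python3 - <<'E'
from h import *
np.set_printoptions(suppress=True,precision=4)
c,R=pose(); print(c,sense()['t'])
q=sense()['ee_rot']
Rt=tool(91.8,-20.0); print(Rt.as_quat())
c0=np.array([.6434,-.0961,-.0213]); z=Rt.apply([0,0,1]); print(inc(c0-.15*z,Rt))
s=read_camera('scene'); save(s,'s26.png',(280,130,440,250),5); p=read_camera('wrist'); save(p,'w26.png')
E
```

```text
[0.543  0.0196 0.1278] 29.15
[ 0.6853  0.7072  0.1208 -0.1247]
[-16.83   9.96   0.92   0.62  20.09  -0.93]
```

View pics/s26.png

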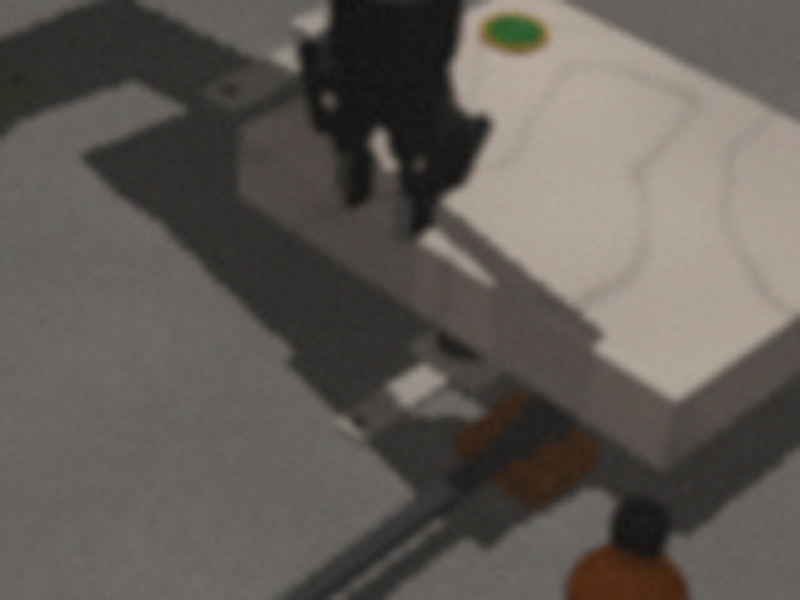

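View pics/w26.png

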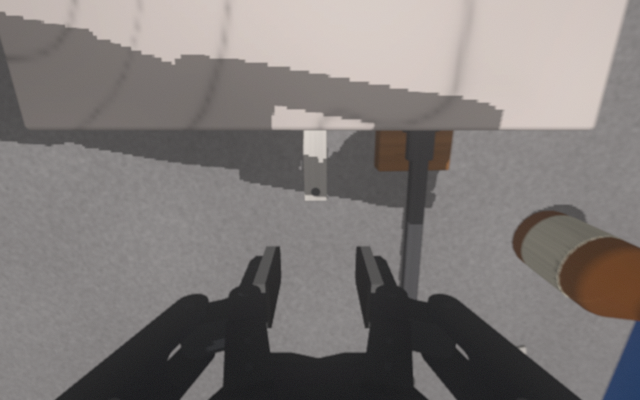

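Emit:
carry_out --pt "-3 1 0 0 3 0" --pt "-6 3 0.2 0.2 7 -0.3" --pt "-9.5 5 0.4 0.3 11 -0.5" --pt "-13 7.5 0.6 0.5 15 -0.7" --pt "-16 9.5 0.8 0.6 19 -0.9" --pt "-16.8 10 0.9 0.6 20.1 -0.9" --pt "-16.8 10 0.9 0.6 20.1 -0.9" --pt "-16.8 10 0.9 0.6 20.1 -0.9" --claw 4.5

```text
t: 30.05
tcp_pos: [0.6401, -0.1451, 0.1123]
ee_rot: [-0.13, 0.686, 0.706, 0.118]
force: [0.0, 0.9, 0.2]
width: 0.045
```

```bash
python3 - <<'E'
from slabfit import *
np.set_printoptions(suppress=True,precision=4)
c,R=pose(); print(c,sense()['t'])
Rt=tool(91.8,-20.0); c0=np.array([.6434,-.0961,-.0213]); print(inc(c0,Rt))
s=read_camera('scene'); save(s,'s27.png',(340,170,430,235),8); p=read_camera('wrist'); save(p,'w27.png'); u=read_camera('top')
print(edges(s,[.5377,.0833,1.585],-1.5,.0465),edges(u,[.5377,.0833,1.585],-1.5,.0465))
print('foot bottom/plate corners', proj(s,np.array([[.5375,.1165,.012],[.5377-.02,.1165,.012],[.5377+.02,.1165,.012],[.5377-.03,.0907,.006],[.5377+.03,.0907,.006]])))
E
```

```text
[ 0.6401 -0.1451  0.1123] 30.05
[-0.03  0.65 14.22 -0.66 -0.22 -0.26]
(array([0.5403, 0.081 , 1.5838]), np.float64(0.3477791363973028), 105) (array([0.5364, 0.081 , 1.5829]), np.float64(0.2819276269489932), 98)
foot bottom/plate corners [[372.0031 197.6834]
 [367.7535 194.8488]
 [376.4072 200.621 ]
 [360.2457 198.0535]
 [373.1821 206.879 ]]
```

View pics/s27.png

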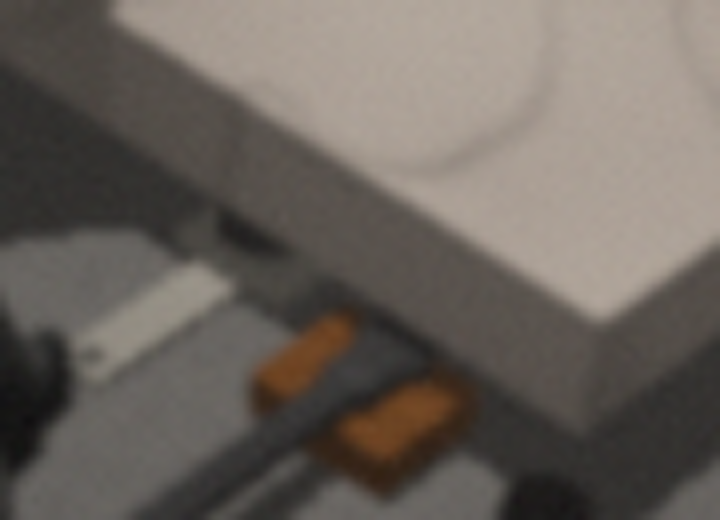

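View pics/w27.png

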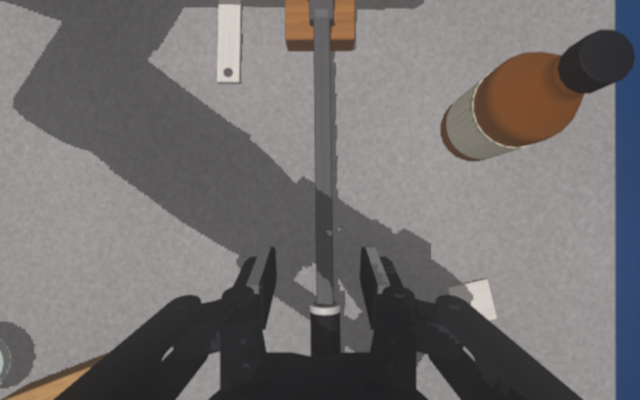

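Emit:
carry_out --pt "0 0.3 2 -0.3 0 0" --pt "0 0.6 5 -0.6 -0.2 -0.3" --pt "0 0.6 9 -0.6 -0.2 -0.3" --pt "0 0.6 12 -0.6 -0.2 -0.3" --pt "0 0.6 13.6 -0.6 -0.2 -0.3" --pt "0 0.6 14.2 -0.6 -0.2 -0.3" --pt "0 0.6 14.2 -0.6 -0.2 -0.3" --pt "0 0.6 14.2 -0.6 -0.2 -0.3" --claw 4.5

```text
t: 31.0
tcp_pos: [0.6459, -0.0961, -0.017]
ee_rot: [-0.122, 0.684, 0.709, 0.122]
force: [1.0, 0.1, 0.4]
width: 0.0449
```

```bash
python3 - <<'E'
from h import *
np.set_printoptions(suppress=True,precision=4)
c,R,sd,F=avgpose(2); print(c,R.as_quat(),F,sense()['t'])
print(barnow(c,R)); p=read_camera('wrist'); save(p,'w28.png')
E
```

```text
[ 0.646  -0.0963 -0.0169] [ 0.6841  0.7088  0.1216 -0.1216] [0.2267 0.0905 0.0561] 31.1
(array([0.6403, 0.0834, 0.0368]), np.float64(91.9613962892008), np.float64(0.060835942058867984), array([-0.0089, -0.1024,  0.0368]))
```

View pics/w28.png

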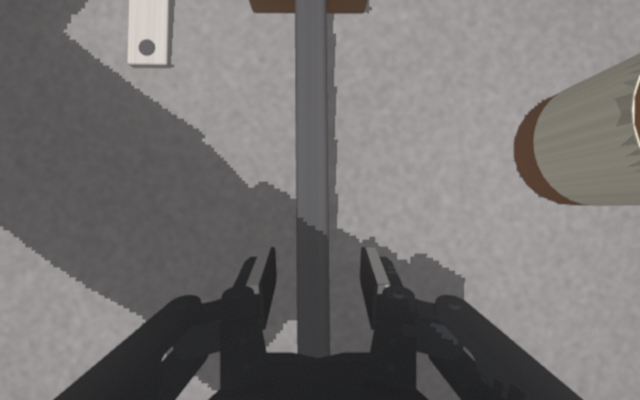

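Emit:
carry_out --pt "0 -0.25 0.2 0 0 0" --pt "0 -0.25 0.4 0 0 0" --pt "0 -0.25 0.4 0 0 0" --claw 4.5

```text
t: 31.45
tcp_pos: [0.6429, -0.0953, -0.021]
ee_rot: [-0.122, 0.684, 0.708, 0.122]
force: [-0.7, 0.0, 0.1]
width: 0.045
```

Emit:
carry_out --pt "0 0 0 0 0 0" --pt "0 0 0 0 0 0" --pt "0 0 0 0 0 0" --pt "0 0 0 0 0 0" --pt "0 0 0 0 0 0" --pt "0 0 0 0 0 0" --claw 0

```text
t: 32.05
tcp_pos: [0.643, -0.0954, -0.0209]
ee_rot: [-0.122, 0.684, 0.709, 0.121]
force: [-0.9, 0.0, 0.6]
width: 0.0145
```

```bash
python3 - <<'E'
from path import *
np.set_printoptions(suppress=True,precision=4)
c,R,sd,F=avgpose(3); print(c,R.as_quat(),F,sense()['t'],sense()['width'])
b=barnow(c,R); print(b)
z0=b[3][2]
for th in range(2,26,2):
    x=b[3][0]+.006*np.radians(th)*1.0
    print(th,inc(*bartarget(slab(x,b[3][1],z0-.002*min(th/10,1)),b[1],th)).tolist())
E
```

```text
[ 0.6429 -0.0954 -0.021 ] [ 0.6843  0.7086  0.1215 -0.1218] [-0.3008 -0.2283  0.4098] 32.2 0.014803369714665346
(array([0.6374, 0.0844, 0.0328]), np.float64(91.93163581726247), np.float64(0.050228630741238796), array([-0.0079, -0.0995,  0.0328]))
2 [0.05, 0.0, -0.59, 0.02, -1.95, -0.01]
4 [0.13, 0.0, -1.2, 0.02, -3.95, -0.02]
6 [0.23, 0.01, -1.81, 0.03, -5.95, -0.03]
8 [0.35, 0.01, -2.41, 0.03, -7.95, -0.04]
10 [0.49, 0.01, -3.0, 0.04, -9.95, -0.05]
12 [0.67, 0.02, -3.63, 0.04, -11.95, -0.06]
14 [0.87, 0.02, -4.25, 0.04, -13.95, -0.07]
16 [1.1, 0.03, -4.87, 0.05, -15.95, -0.08]
18 [1.34, 0.03, -5.47, 0.05, -17.95, -0.09]
20 [1.61, 0.03, -6.07, 0.05, -19.95, -0.1]
22 [1.9, 0.04, -6.67, 0.06, -21.95, -0.11]
24 [2.2, 0.04, -7.25, 0.06, -23.95, -0.12]
```

```bash
python3 - <<'E'
from path import *
b=barnow(); z0=b[3][2]-.0004
for th in range(2,16,2):
    x=b[3][0]+.007*np.radians(th)
    print(th,inc(*bartarget(slab(x,b[3][1],z0),b[1],th)).tolist())
E
```

```text
2 [0.06, 0.0, -0.59, 0.02, -1.95, -0.0]
4 [0.15, 0.01, -1.23, 0.02, -3.95, -0.01]
6 [0.26, 0.01, -1.88, 0.03, -5.95, -0.02]
8 [0.4, 0.01, -2.51, 0.03, -7.95, -0.03]
10 [0.56, 0.02, -3.14, 0.03, -9.95, -0.04]
12 [0.75, 0.02, -3.77, 0.04, -11.95, -0.05]
14 [0.95, 0.02, -4.39, 0.04, -13.95, -0.06]
```

Emit:
carry_out --pt "0.03 0 -0.3 0 -1 0" --pt "0.06 0 -0.6 0 -2 0" --pt "0.1 0 -0.9 0 -3 0" --pt "0.15 0 -1.23 0 -4 0" --pt "0.2 0 -1.55 0 -5 0" --pt "0.26 0 -1.88 0 -6 0" --pt "0.33 0 -2.2 0 -7 0" --pt "0.4 0 -2.51 0 -8 0" --pt "0.48 0 -2.83 0 -9 0" --pt "0.56 0 -3.14 0 -10 0" --pt "0.56 0 -3.14 0 -10 0" --claw 0

```text
t: 33.3
tcp_pos: [0.6432, -0.1007, 0.0115]
ee_rot: [-0.059, 0.692, 0.717, 0.061]
force: [-2.9, -4.3, -4.5]
width: 0.015
```

```bash
python3 - <<'E'
from path import *
np.set_printoptions(suppress=True,precision=4)
c,R,sd,F=avgpose(3); b=barnow(c,R); print(b,F,sense()['wrist_torque'],sense()['t'])
for th in range(11,26,1):
    x=b[3][0]+.007*np.radians(th-b[2]); print(th,inc(*bartarget(slab(x,b[3][1],.0324),b[1],th)).tolist())
E
```

```text
(array([0.6373, 0.0857, 0.0327]), np.float64(91.93095348759753), np.float64(10.126946100820948), array([-0.0066, -0.0995,  0.0327])) [-2.0459 -3.9995 -4.8607] [-0.8478  0.6197  0.1718] 33.45
11 [0.03, 0.01, -0.29, 0.04, -0.92, -0.02]
12 [0.07, 0.01, -0.61, 0.04, -1.92, -0.03]
13 [0.11, 0.01, -0.94, 0.04, -2.92, -0.03]
14 [0.16, 0.01, -1.26, 0.04, -3.92, -0.04]
15 [0.22, 0.02, -1.58, 0.05, -4.92, -0.04]
16 [0.28, 0.02, -1.9, 0.05, -5.92, -0.05]
17 [0.35, 0.02, -2.23, 0.05, -6.92, -0.05]
18 [0.42, 0.02, -2.55, 0.05, -7.92, -0.06]
19 [0.5, 0.02, -2.86, 0.05, -8.92, -0.06]
20 [0.58, 0.03, -3.18, 0.05, -9.92, -0.07]
21 [0.67, 0.03, -3.5, 0.06, -10.92, -0.07]
22 [0.76, 0.03, -3.81, 0.06, -11.92, -0.08]
23 [0.86, 0.03, -4.13, 0.06, -12.92, -0.09]
24 [0.97, 0.03, -4.44, 0.06, -13.92, -0.09]
25 [1.08, 0.04, -4.75, 0.06, -14.92, -0.1]
```

Emit:
carry_out --pt "0.03 0 -0.3 0 -0.9 0" --pt "0.07 0 -0.6 0 -1.9 0" --pt "0.11 0 -0.94 0 -2.9 0" --pt "0.16 0 -1.26 0 -3.9 0" --pt "0.22 0 -1.58 0 -4.9 0" --pt "0.28 0 -1.9 0 -5.9 0" --pt "0.35 0 -2.23 0 -6.9 0" --pt "0.42 0 -2.55 0 -7.9 0" --pt "0.5 0 -2.86 0 -8.9 0" --pt "0.58 0 -3.18 0 -9.9 0" --pt "0.58 0 -3.18 0 -9.9 0" --claw 0

```text
t: 34.55
tcp_pos: [0.6433, -0.0998, 0.0438]
ee_rot: [0.003, 0.694, 0.72, 0.001]
force: [-1.5, -4.2, -5.8]
width: 0.0148
```

```bash
python3 - <<'E'
from path import *
from slabfit import edges
np.set_printoptions(suppress=True,precision=4)
c,R,sd,F=avgpose(3); b=barnow(c,R); print(b,F,sense()['wrist_torque'],sense()['t'])
s=read_camera('scene'); save(s,'s30.png',(340,170,430,235),8);u=read_camera('top')
for tl,zf in ((-1.5,.0465),(0,.04)): print(tl,edges(s,[.5377,.0833,1.585],tl,zf),edges(u,[.5377,.0833,1.585],tl,zf))
for th in range(22,32,2):
    x=b[3][0]+.006*np.radians(th-b[2]); print(th,inc(*bartarget(slab(x,b[3][1],.0324),b[1],th)).tolist())
E
```

```text
(array([0.6375, 0.0874, 0.0327]), np.float64(91.86651527057873), np.float64(19.988266065480097), array([-0.0049, -0.0997,  0.0327])) [-1.052  -3.2104 -6.4397] [-0.4582  0.332   0.0845] 34.7
-1.5 (array([0.5438, 0.0816, 1.5981]), np.float64(0.5641114971203658), 77) (array([0.5365, 0.0834, 1.5903]), np.float64(0.41687463114508144), 91)
0 (array([0.542 , 0.0838, 1.5969]), np.float64(0.2227933203533064), 77) (array([0.5378, 0.0849, 1.5948]), np.float64(0.4513818727655123), 92)
22 [0.09, 0.03, -0.68, 0.05, -2.08, -0.04]
24 [0.18, 0.03, -1.33, 0.06, -4.08, -0.06]
26 [0.29, 0.03, -1.98, 0.06, -6.08, -0.07]
28 [0.43, 0.04, -2.63, 0.06, -8.08, -0.08]
30 [0.59, 0.04, -3.27, 0.06, -10.08, -0.09]
```

View pics/s30.png

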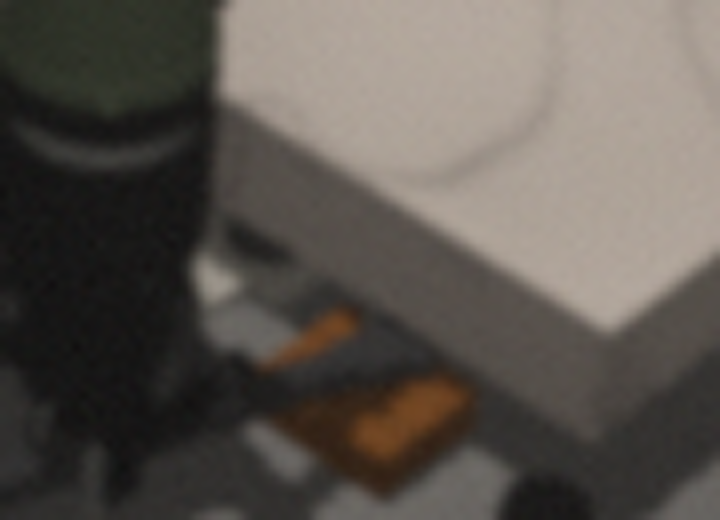

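Emit:
carry_out --pt "0.04 0 -0.34 0 -1 0" --pt "0.09 0 -0.68 0 -2 0" --pt "0.13 0 -1 0 -3 0" --pt "0.18 0 -1.33 0 -4 0" --pt "0.23 0 -1.65 0 -5 0" --pt "0.29 0 -1.98 0 -6 0" --pt "0.36 0 -2.3 0 -7 0" --pt "0.43 0 -2.63 0 -8 0" --pt "0.43 0 -2.63 0 -8 0" --claw 0

```text
t: 35.7
tcp_pos: [0.643, -0.0949, 0.07]
ee_rot: [0.053, 0.693, 0.717, -0.047]
force: [-0.2, 0.0, -9.2]
width: 0.0145
```

```bash
python3 - <<'E'
from path import *
from slabfit import edges
np.set_printoptions(suppress=True,precision=4)
c,R,sd,F=avgpose(3); b=barnow(c,R); print(b,F,sense()['wrist_torque'],sense()['t'])
s=read_camera('scene'); save(s,'s31.png',(340,170,430,235),8);u=read_camera('top')
for tl,zf in ((0,.04),): print(tl,edges(s,[.5377,.0833,1.585],tl,zf),edges(u,[.5377,.0833,1.585],tl,zf))
for th in range(30,42,2):
    print(th,inc(*bartarget(slab(b[3][0],b[3][1],.0327),b[1],th)).tolist())
E
```

```text
(array([0.6375, 0.0889, 0.0331]), np.float64(91.78405394268627), np.float64(27.92683654752893), array([-0.0034, -0.0997,  0.0331])) [-0.3169 -0.5999 -9.5196] [ 0.2076 -0.0255  0.0234] 35.85
0 (array([0.5418, 0.0836, 1.5945]), np.float64(0.2875317300763939), 75) (array([0.538 , 0.0846, 1.5952]), np.float64(0.3957280179028595), 87)
30 [0.12, 0.05, -0.72, 0.04, -2.09, -0.03]
32 [0.19, 0.05, -1.37, 0.04, -4.09, -0.04]
34 [0.29, 0.05, -2.02, 0.04, -6.09, -0.05]
36 [0.4, 0.06, -2.66, 0.05, -8.09, -0.06]
38 [0.54, 0.06, -3.3, 0.05, -10.09, -0.07]
40 [0.71, 0.07, -3.94, 0.05, -12.09, -0.08]
```

View pics/s31.png

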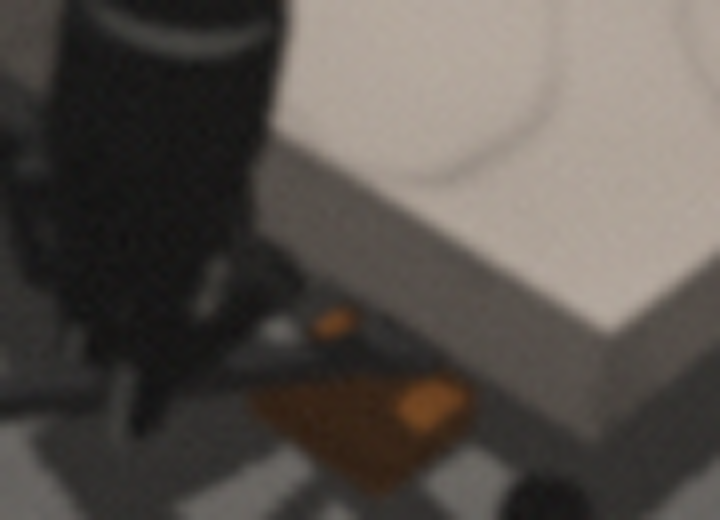

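Emit:
carry_out --pt "0.1 0 -0.75 0 -2 0" --pt "0.19 0 -1.4 0 -4 0" --pt "0.29 0 -2.1 0 -6 0" --pt "0.4 0 -2.75 0 -8 0" --pt "0.54 0 -3.4 0 -10 0" --pt "0.71 0 -4.05 0 -12 0" --pt "0.71 0 -4.05 0 -12 0" --pt "0.71 0 -4.05 0 -12 0" --claw 0

```text
t: 36.75
tcp_pos: [0.6416, -0.0831, 0.1077]
ee_rot: [0.126, 0.685, 0.708, -0.119]
force: [-0.0, 0.1, -9.6]
width: 0.0149
```

```bash
python3 - <<'E'
from path import *
np.set_printoptions(suppress=True,precision=4)
c,R,sd,F=avgpose(2); b=barnow(c,R); print(b,F,sense()['t'])
for x in (-.01,-.03,-.06,-.1): print(x,inc(*bartarget(slab(x,b[3][1],.0345),b[1],b[2])).tolist())
for x,z in ((-.12,.07),(-.12,.12)): print(x,inc(*bartarget(slab(x,b[3][1],z),b[1],b[2])).tolist())
E
```

```text
(array([0.637 , 0.0893, 0.0338]), np.float64(91.66371185408572), np.float64(39.840885576238676), array([-0.003 , -0.0992,  0.0338])) [-0.0074 -0.2062 -9.5807] 36.85
-0.01 [-0.64, 0.01, 0.16, 0.03, 0.02, -0.01]
-0.03 [-2.52, 0.01, 0.84, 0.03, 0.02, -0.01]
-0.06 [-5.34, -0.0, 1.87, 0.03, 0.02, -0.01]
-0.1 [-9.1, -0.01, 3.23, 0.03, 0.02, -0.01]
-0.12 [-12.19, -0.0, 0.58, 0.03, 0.02, -0.01]
-0.12 [-13.9, 0.02, -4.12, 0.03, 0.02, -0.01]
```

Emit:
carry_out --pt "-0.6 0 0.16 0 0 0" --pt "-1.5 0 0.5 0 0 0" --pt "-2.5 0 0.84 0 0 0" --pt "-3.9 0 1.35 0 0 0" --pt "-5.3 0 1.87 0 0 0" --pt "-7.2 0 2.55 0 0 0" --pt "-9.1 0 3.2 0 0 0" --pt "-10.6 0 2 0 0 0" --pt "-12.2 0 0.6 0 0 0" --pt "-13.1 0 -2 0 0 0" --pt "-13.9 0 -4.1 0 0 0" --pt "-13.9 0 -4.1 0 0 0" --claw 0

```text
t: 38.05
tcp_pos: [0.6492, -0.202, 0.2023]
ee_rot: [0.133, 0.686, 0.706, -0.116]
force: [1.3, -1.1, -7.9]
width: 0.0149
```

```bash
python3 - <<'E'
from path import *
from slabfit import edges
np.set_printoptions(suppress=True,precision=4)
c,R,sd,F=avgpose(2); b=barnow(c,R); print(b,F,sense()['t'])
s=read_camera('scene'); save(s,'s32.png',(280,110,480,260),4);u=read_camera('top'); save(u,'t32.png')
for tl,zf in ((0,.04),): print(tl,edges(s,[.5377,.0833,1.585],tl,zf),edges(u,[.5377,.0833,1.585],tl,zf))
E
```

```text
(array([ 0.6447, -0.0293,  0.1261]), np.float64(91.12403131267256), np.float64(40.07698664706686), array([-0.1217, -0.1034,  0.1261])) [ 0.4564 -0.7305 -8.714 ] 38.15
0 (array([0.542, 0.084, 1.594]), np.float64(0.3230690283931823), 97) (array([0.5381, 0.0846, 1.5952]), np.float64(0.3961180524743709), 93)
```

View pics/s32.png

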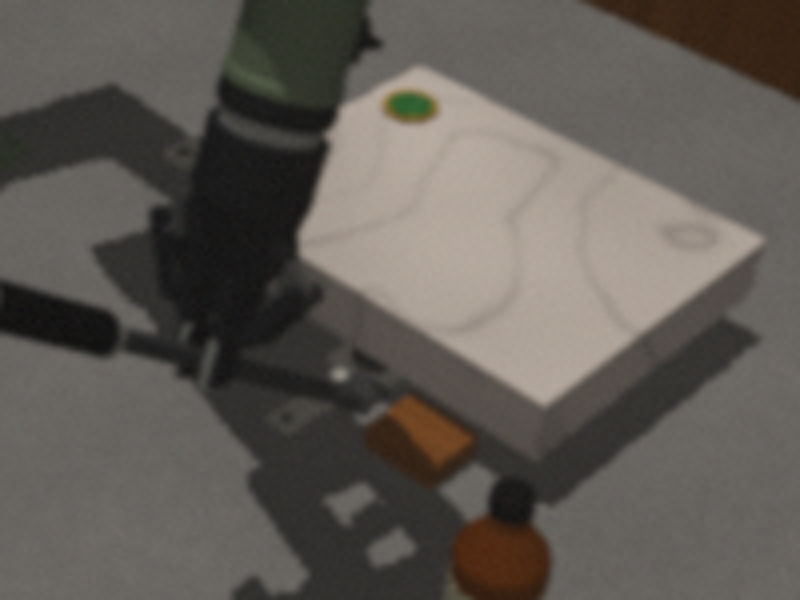

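View pics/t32.png

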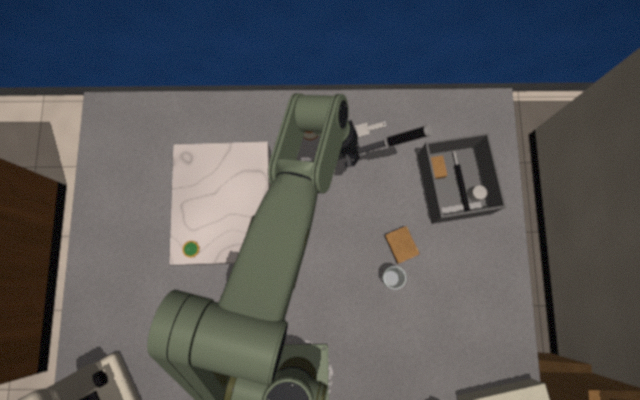

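```bash
python3 - <<'E'
from path import *
np.set_printoptions(suppress=True,precision=4)
u=read_camera('top')
print(unp(u,[(362,130),(386,124)],.0), 'beaker/box',unp(u,[(395,277),(402,245)],0))
H=np.array([.42,-.03,.13])
print(inc(*bartarget(H,131.7,5)),bartarget(H,131.7,5)[0])
H=np.array([.50,-.03,.14]); print(inc(*bartarget(H,111,22)))
print(sense()['q'],sense()['t'])
E
```

```text
[[ 0.7987 -0.2206  0.    ]
 [ 0.8196 -0.3038  0.    ]] beaker/box [[ 0.2996 -0.3143  0.    ]
 [ 0.4024 -0.3412  0.    ]]
[  6.69 -10.02   8.13  -2.05  33.44 -40.41] [ 0.5419 -0.1676  0.092 ]
[  0.9   -7.68   3.27  -3.94  17.64 -18.92]
[-0.2564  0.3671  1.3827 -0.3449  1.3046 -0.2121] 38.3
```

Emit:
carry_out --pt "0.3 -2 0.8 -1 4.5 -4.8" --pt "0.6 -5 2 -2.5 11 -12" --pt "0.9 -7.7 3.3 -3.9 17.6 -18.9" --pt "3.5 -9 5.5 -3.2 25 -29" --pt "6.7 -10 8 -2 33.4 -40.4" --pt "6.7 -10 8.1 -2 33.4 -40.4" --pt "6.7 -10 8.1 -2 33.4 -40.4" --pt "6.7 -10 8.1 -2 33.4 -40.4" --pt "6.7 -10 8.1 -2 33.4 -40.4" --pt "6.7 -10 8.1 -2 33.4 -40.4" --pt "6.7 -10 8.1 -2 33.4 -40.4" --pt "6.7 -10 8.1 -2 33.4 -40.4" --claw 0

```text
t: 39.5
tcp_pos: [0.5421, -0.1672, 0.0928]
ee_rot: [-0.117, 0.405, 0.905, 0.054]
force: [-0.5, -0.2, -9.9]
width: 0.0146
```

```bash
python3 - <<'E'
from path import *
np.set_printoptions(suppress=True,precision=4)
c,R,sd,F=avgpose(2); b=barnow(c,R); print(b,F,sense()['t'],c)
for z in (.03,.013,.0088): print(inc(*bartarget(np.array([.42,-.03,z]),131.7,5)))
s=read_camera('scene'); save(s,'s33.png',(200,130,440,310),3);u=read_camera('top'); save(u,'t33.png',(200,110,520,350),2)
Rb=R*REL; 
for q in(s,u): print(proj(q,[b[0],b[0]+Rb.apply([-.3,0,0]),b[0]+Rb.apply([-.42,0,0])]).round(1).tolist())
E
```

```text
(array([ 0.4202, -0.0296,  0.1305]), np.float64(131.71254137983817), np.float64(5.082578840254198), array([-0.1153,  0.1209,  0.1305])) [-0.1987 -0.2612 -9.5038] 39.6 [ 0.5422 -0.1672  0.0927]
[-2.57 -0.08  9.73 -0.05  0.07 -0.01]
[-3.01 -0.09 11.37 -0.05  0.07 -0.01]
[-3.12 -0.09 11.78 -0.05  0.07 -0.01]
[[316.3, 171.6], [301.9, 232.6], [294.3, 265.2]]
[[304.5, 235.6], [378.3, 168.0], [407.4, 141.3]]
```

View pics/s33.png

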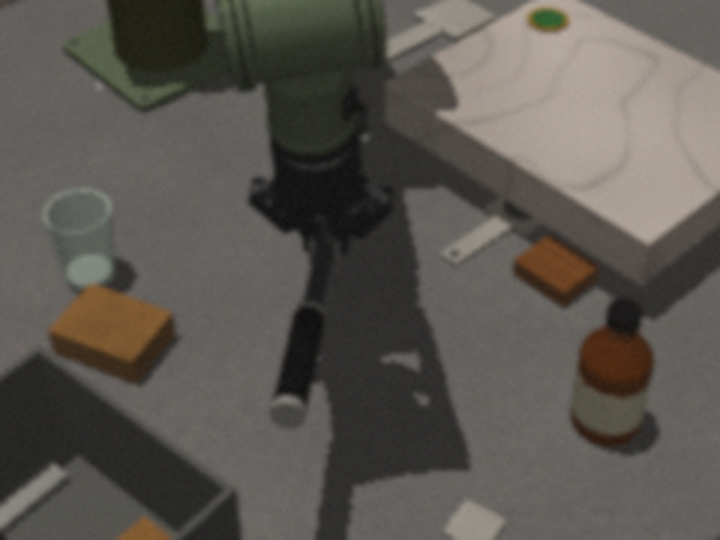

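View pics/t33.png

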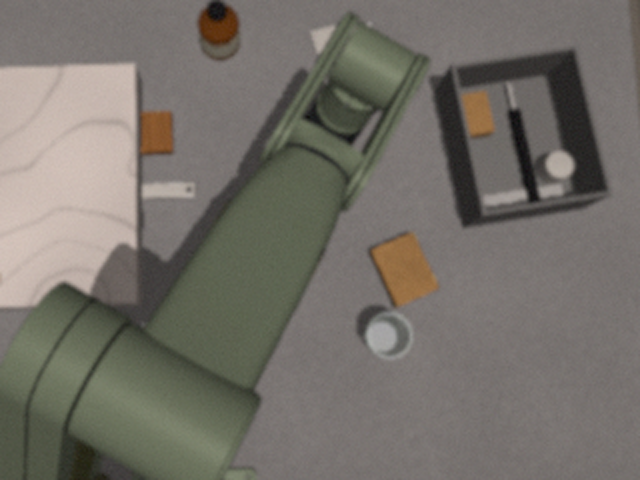

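Emit:
carry_out --pt "-0.8 0 3 0 0 0" --pt "-1.7 0 6.5 0 0 0" --pt "-2.4 0 9 0 0 0" --pt "-2.8 0 10.5 0 0 0" --pt "-3 -0.1 11.2 0 0 0" --pt "-3 -0.1 11.4 0 0 0" --pt "-3 -0.1 11.4 0 0 0" --claw 0

```text
t: 40.4
tcp_pos: [0.5428, -0.1681, -0.0243]
ee_rot: [-0.116, 0.405, 0.905, 0.055]
force: [0.1, 0.8, -9.0]
width: 0.0147
```

```bash
python3 - <<'E'
from path import *
np.set_printoptions(suppress=True,precision=4)
c,R,sd,F=avgpose(2); b=barnow(c,R); print(b,F,sense()['t'],c)
for z in (.0105,.0088): print(inc(*bartarget(np.array([.42,-.03,z]),131.7,5)))
E
```

```text
(array([ 0.421 , -0.0305,  0.0133]), np.float64(131.6863908396602), np.float64(5.188956786945828), array([-0.1163,  0.1202,  0.0133])) [ 0.1171  0.1432 -9.1008] 40.5 [ 0.5429 -0.1682 -0.0241]
[ 0.05 -0.05  0.4   0.02  0.24 -0.  ]
[ 0.01 -0.05  0.57  0.02  0.24 -0.  ]
```

Emit:
carry_out --pt "0 0 0.15 0 0 0" --pt "0 0 0.3 0 0 0" --pt "0 0 0.4 0 0 0" --pt "0 0 0.5 0 0 0" --pt "0 0 0.5 0 0 0" --claw 0

```text
t: 41.0
tcp_pos: [0.5421, -0.1672, -0.0289]
ee_rot: [-0.115, 0.405, 0.905, 0.055]
force: [0.5, -0.8, -9.0]
width: 0.0148
```

```bash
python3 - <<'E'
from path import *
np.set_printoptions(suppress=True,precision=4)
c,R,sd,F=avgpose(3); b=barnow(c,R); print(b,F,sense()['t'],c)
s=read_camera('scene'); save(s,'s34.png',(250,140,350,280),5)
E
```

```text
(array([ 0.4202, -0.0296,  0.0085]), np.float64(131.69320009528823), np.float64(5.206605766646071), array([-0.1153,  0.121 ,  0.0085])) [ 0.3701  0.3788 -9.2447] 41.15 [ 0.5422 -0.1673 -0.0288]
```

View pics/s34.png

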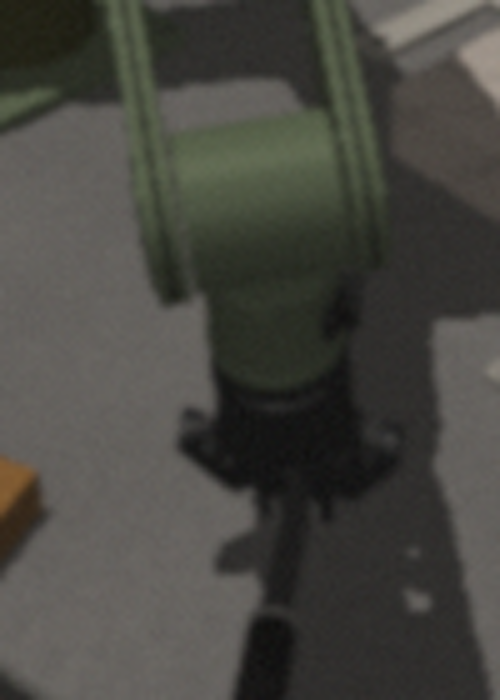

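Emit:
carry_out --pt "0 0 0.1 0 0 0" --pt "0 0 0.2 0 0 0" --pt "0 0 0.25 0 0 0" --pt "0 0 0.25 0 0 0" --claw 0

```text
t: 41.6
tcp_pos: [0.5419, -0.1668, -0.0312]
ee_rot: [-0.115, 0.405, 0.905, 0.055]
force: [-0.2, 0.1, -9.4]
width: 0.015
```

```bash
python3 - <<'E'
from path import *
np.set_printoptions(suppress=True,precision=4)
c,R,sd,F=avgpose(3); b=barnow(c,R); print(b,F,sense()['t'],c)
E
```

```text
(array([ 0.4199, -0.0292,  0.0062]), np.float64(131.69139540799566), np.float64(5.219797244755964), array([-0.1149,  0.1212,  0.0062])) [-0.1517  0.2482 -9.3174] 41.75 [ 0.5419 -0.1669 -0.0311]
```

Emit:
carry_out --pt "0 0 0.08 0 0 0" --pt "0 0 0.15 0 0 0" --pt "0 0 0.15 0 0 0" --claw 0

```text
t: 42.05
tcp_pos: [0.5418, -0.1667, -0.0324]
ee_rot: [-0.115, 0.405, 0.905, 0.055]
force: [1.2, -0.3, -8.1]
width: 0.0147
```

```bash
python3 - <<'E'
from path import *
np.set_printoptions(suppress=True,precision=4)
c,R,sd,F=avgpose(3); b=barnow(c,R); print(b,F,sense()['wrist_torque'],sense()['t'],c)
E
```

```text
(array([ 0.4199, -0.029 ,  0.0048]), np.float64(131.6860758041731), np.float64(5.236553507147159), array([-0.1147,  0.1213,  0.0048])) [ 0.4764 -0.3259 -7.9385] [-0.1968 -0.1609 -0.0616] 42.2 [ 0.5418 -0.1667 -0.0324]
```

Emit:
carry_out --pt "0 0 0 0 0 0" --pt "0 0 0 0 0 0" --pt "0 0 0 0 0 0" --pt "0 0 -0.2 0 0 0" --pt "0 0 -0.3 0 0 0" --pt "0 0 -0.3 0 0 0" --claw 4

```text
t: 42.8
tcp_pos: [0.5428, -0.1675, -0.029]
ee_rot: [-0.115, 0.405, 0.905, 0.055]
force: [0.3, 0.4, 0.5]
width: 0.0406
```

```bash
python3 - <<'E'
from path import *
np.set_printoptions(suppress=True,precision=4)
c,R,sd,F=avgpose(2); print(F,sense()['t'],c,sense()['width'])
p=read_camera('wrist'); save(p,'w35.png')
E
```

```text
[-0.0022  0.5545  0.3597] 42.9 [ 0.5427 -0.1674 -0.0291] 0.04003377648391101
```

View pics/w35.png

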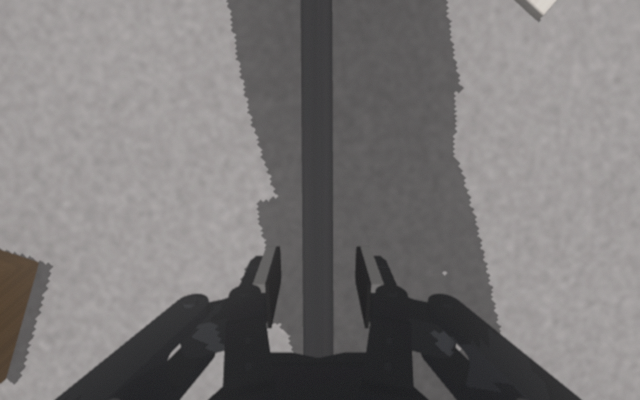

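Released. Retreating along the tool axis, then up and away for a clear look.

Emit:
carry_out --pt "0 0 -2 0 0 0" --pt "0 0 -6 0 0 0" --pt "0 0 -11 0 0 0" --pt "0 0 -16 0 0 0" --pt "0 0 -20 0 0 0" --pt "-6 0 -22 0 0 0" --pt "-11 0 -22 0 0 0" --pt "-12 0 -22 0 0 0" --pt "-12 0 -22 0 0 0" --claw 4

```text
t: 43.85
tcp_pos: [0.6558, -0.2981, 0.1496]
ee_rot: [-0.116, 0.406, 0.905, 0.055]
force: [0.3, -0.4, 0.1]
width: 0.0401
```

```bash
python3 - <<'E'
from slabfit import *
np.set_printoptions(suppress=True,precision=4)
print(sense()['t'],sense()['tcp_pos'])
s=read_camera('scene'); save(s,'s36.png');u=read_camera('top'); save(u,'t36.png',(150,100,520,350),2)
save(s,'s36b.png',(320,160,420,240),8)
print(edges(s,[.5377,.0833,1.585],0,.04),edges(u,[.5377,.0833,1.585],0,.04))
p=read_camera('wrist'); save(p,'w36.png')
E
```

```text
43.85 [ 0.6558 -0.2981  0.1496]
(array([0.5422, 0.0841, 1.5942]), np.float64(0.3362047726111428), 115) (array([0.5383, 0.0848, 1.5953]), np.float64(0.3928941075416132), 107)
```

View pics/s36.png

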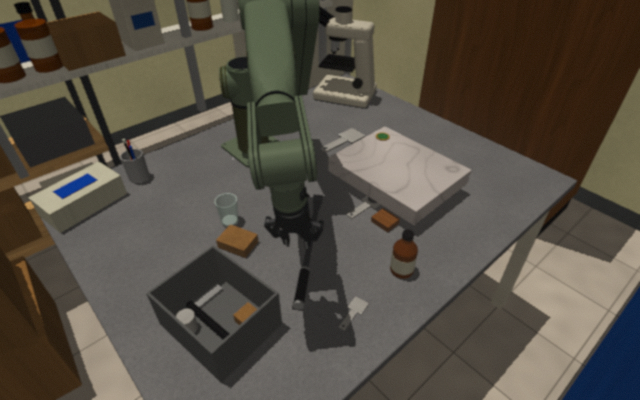

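View pics/t36.png

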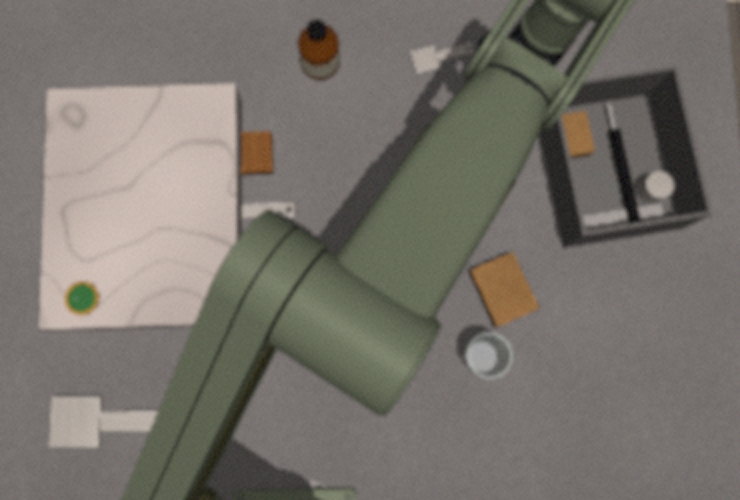

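View pics/s36b.png

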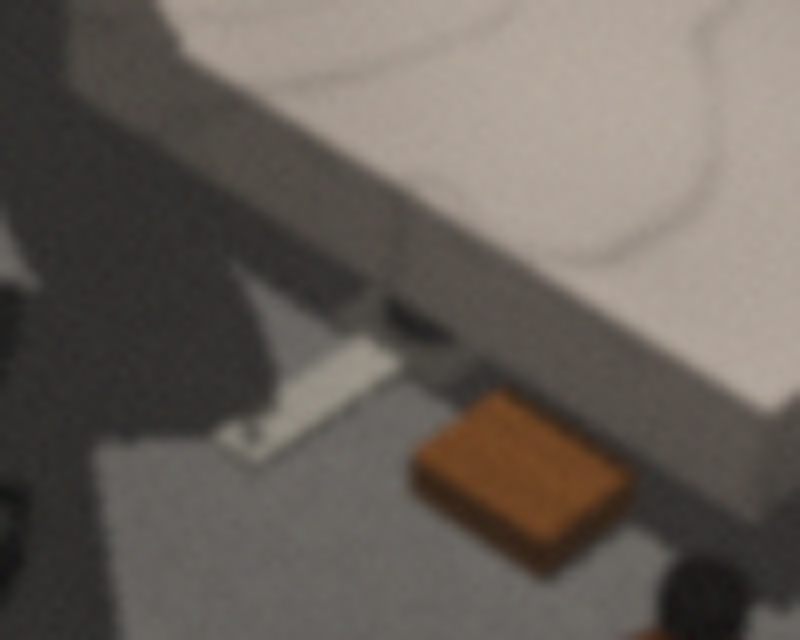

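```bash
python3 - <<'E'
from h import *
np.set_printoptions(suppress=True,precision=4)
s=read_camera('scene'); u=read_camera('top')
print('scene tab end',unp(s,[(349.6,216.4)],.006),'top tab end',unp(u,[(297.3,204.7)],.006),sense()['t'])
# s27 (before let-down): tab end crop ~ (85,365),8x from (340,170)
print('before',unp(s,[(340+85/8,170+366/8)],.006))
E
```

```text
scene tab end [[0.5483 0.0001 0.006 ]] top tab end [[0.5386 0.0003 0.006 ]] 44.1
before [[0.5483 0.0047 0.006 ]]
```

View pics/w36.png

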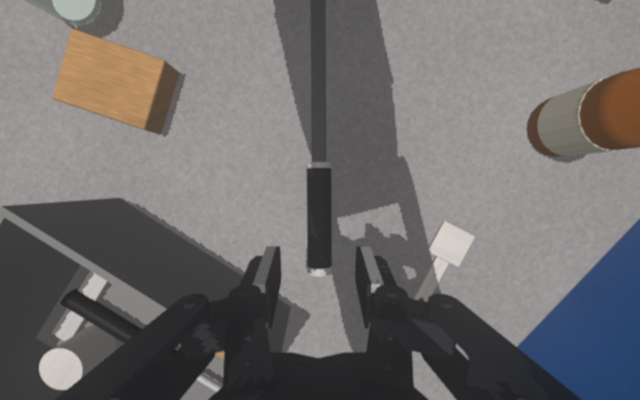

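```bash
python3 - <<'E'
from plant import *
print(sense()['t'],sense()['force'],finish_job())
E
```

```text
the job is handed in; nothing more can be done
44.1 [ 0.62624199 -0.0478893  -0.08660009] None
```

The slab now stands on the shim, the bar is lying flat on the open bench, and the job was handed in at about 44 s. No verdict came back.

**What I did**
- Put the bar's toe about 20 mm under the slab's edge, over the block, and pressed it flat. The handle held when I let go.
- Slid the middle-sized shim flat along the bench under the raised foot, with side forces under about 1 N.
- Lifted the handle to let the slab down, drew the bar clear and laid it on the bench.

**Last checks**
- **Foot on plate:** the plate's centre is at about y 0.120 m and the foot's at about 0.1195 m, so the foot is within 2–3 mm of centre.
- **Other things:** the bottle, the beaker, the slide box and the block look undisturbed.

**What did not go cleanly**
- **Slab moved:** while the bar was pressed down, its toe dragged the slab about 9 mm toward the front and turned it about 0.8°. Most of that came back when I let it down. By the picture fits it still sits about 5 mm forward of where it began, turned about 0.2°.
- **Fingertip offset:** the real fingertips end about 40 mm behind the reported TCP, so the first attempt to grip the bar closed on air above the shaft. I corrected for this from the pictures and a light touch on the bench.
- **Block load:** as the bar bedded flat, the press reached about 22 N for a moment, above the stated 5–12 N. I backed it off before letting go.
- **Bar release:** the handle end dropped the last 1–2 cm when I released it, because the fingertips reached the bench first.

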